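# Change the cell of a gas-flow logger

## Robot

A 6-joint arm with a two-finger parallel gripper is mounted at the origin on the work surface. World frame = base frame: x ahead of the robot, y to its left, z up, the work surface at z = 0. Lengths are in m, angles in rad, forces in N, time in s.
With the tool pointing down it reaches from about 0.325 to 0.9 m from the base axis. Payload 6.1 kg.
Tool frame: the origin (TCP) lies at the very end of the fingers, on their centre line; the grasp point (between the pads) lies bot.grip_depth behind it (bot.grip_depth is the distance from the TCP to the grasp point, in m); z points along the fingers, x is the direction in which the jaws open and shut, and the axes are right-handed (so a half turn about z gives the same grasp; the last joint's range is limited). The gripper opens to 87 mm and grips with 3 to 60 N. Pads are 19 mm wide; open, the fingers measure 117 mm over their backs; the gripper's body (75 mm by 190 mm) begins 51 mm behind the grasp point.
Start: joints at [-1.454, 0.22, 1.526, -0, 1.395, -0.126], TCP at [0.15, -0.607, 0.223] pointing down, gripper open.
Joint ranges: [-2.98, 2.98], [-0.91, 2.08], [0.09, 2.57], [-1.24, 4.39], [0.2, 2.65], [-2.68, 2.68]. Speed limits (rad/s): [2.57, 2.57, 3.01, 3.14, 3.14, 3.14].

## Interface

Orientations are given as a unit quaternion [w, x, y, z].
In Python, from workcell import bot, optics gives the robot as it stands.
- The arm moves only by the tool arm_command, never from a script. Its argument "commands" is a list of rows, each a list of 7 numbers: the turn, a rotation vector about the world's x, y, z in rad, then the shift along the world's x, y, z in mm, then the closure in counts, from 0 (fully open) to 255 (shut). A call has 1 to 8 rows; each row shifts and turns the commanded pose from where the row before left it; what a row does not reach is not made up. A row lasts 1/10 s, in which the tool goes at most 50 mm and 8.59 degrees, less where a joint would pass 70% of its speed; a pose out of reach is approached as far as the arm can. A call with a gripper value outside its range is refused whole. The fingers move at their own pace and stop on an object; "squeeze" is the grip in N (left out, the last holds). Time passes only in rows, so rows that do not move let the fingers close. It gives the time, the measured TCP pose, the force and the opening at its end, in the units of the state.
- bot.get_state(): the state, without advancing time (a new reading comes with each control period).
- optics.grab_frame(name): name is "scene" or "top"; returns the picture (400x640x3 uint8, red, green, blue); there is no depth.
- optics.get_calibration(name): a dict with "K" (3x3 intrinsics, pixels), "R" (3x3) and "t" (3): a world point X has camera coordinates R X + t. Camera axes: x right, y down, z forward; pixel columns grow to the right and rows downward; lengths in m; the calibration is good to about 2 mm. A picture is of the moment at which its call begins. get_calibration takes no time and is no camera call.
- bot.job_done(): hands the job in, once; it reports no verdict.
The state is a dict: "t": time; "joint_pos": joint angles; "dq": joint speeds; "joint_torque": joint torques, N m; "eef_pos": TCP position; "ee_rot": TCP orientation; "wrist_force": force on the tool from outside, world axes, zero at the start; "torque": the same for the moment, N m; "width": finger opening in m.
Only numpy, scipy, OpenCV 4.12 (cv2) and the standard library are available. Lean on these libraries where they do the work, as an engineer would, in place of code of your own. Each camera call takes 0.05 s, during which the arm holds its last target.

## Task

Open the lid of the grey gas-flow logger, take out the spent cell and lay it in the grey used-cell tub. Then take the one fresh cell of the same size from the white stock tray and fit it in the logger: press its flat end against the coil spring with the button end still raised, then lower the button end so that the cell lies fully home. Finally shut the lid completely; drop neither cell from a height, and leave everything else on the bench where it is.

Things in the scene. Friction and masses are not known exactly. Their poses are not given: they have to be found in the camera images.
- logger: Grey clamshell case screwed to the bench, 130 (x) x 116 (y) mm, 50 mm high when shut. Origin: centre of its underside; x runs along the cell, from spring end to hinge end, z up. Base walls 4 mm thick, rim 26 mm above the bench, inner floor 4 mm. In the middle a black open-topped holder, 42 mm wide (see the bay). 36 mm free from the cell's side to the case wall (circuit board there, under 9 mm)
- bay (a point): middle of a properly seated cell's axis: logger x = +4.5, y = 0, z = 26 mm; axes as the logger. Seated, the flat end is at logger x = -26.25, the button tip at +35.25 mm on the contact face. Holder floor z = 9 mm; end walls at x = -35.25 and +35.25 mm, tops at z = 32 mm; side cheeks 37 mm apart, tops z = 26 mm, only in the last 9 mm at each end: between them the cell's sides are open to fingers
- coil (a joint): compression (m) of the conical coil spring, which stands on the holder's -x end wall and presses the cell's flat end: 0 free, 0.007 with a cell seated, 0.0125 fully pressed. It moves only along logger x, pressed towards -x; about 1 N when just touched, 6 N seated, 10 N fully pressed. Its end is a 14 mm disc on the cell axis, upon which a cell lowered level would land
- coil_end (a point): centre of the spring's free end when unpressed (fixed to the logger): logger x = -19.25 mm, 26 mm above the bench
- lid (a joint): angle (rad) of the logger's lid: 0 shut, 1.85 fully open, leaning back; it may start a little ajar. The hinge is stiff (0.14 N m) and holds the lid at any angle. The lid is a hood 130 x 116 mm, 24 mm deep; shut, its top is 50 mm above the bench
- lid_hinge (a point): middle of the lid's hinge line (fixed to the logger): logger x = +65, z = 26 mm; the line runs along logger y; the tab side rises as the lid opens
- lid_tab (a point): centre of the thumb tab that stands out from the lid's front (logger -x) edge: tab 18 mm wide (y), 6 mm thick, 24 mm long beyond the lid's front wall; the point is 14 mm beyond that wall, 144 mm from the hinge line along the lid and 4 mm above it when shut. Axes turn with the lid
- spent_center (a point): centre of the spent cell, lying seated in the logger's holder under the lid: plain cylinder 34 mm in diameter, 61.5 mm long overall (body 59 mm, then a button 10.5 mm wide, 2.5 mm high), 100 to 145 g. Its x axis points to the button end; roll is arbitrary
- spent: the same spent cell; origin at its centre
- fresh_center (a point): centre of the fresh cell (same as the spent one: 34 mm diameter, 61.5 mm long with its button), lying in one of the three troughs of the stock tray, its axis 21 mm above the bench. Its x axis points to the button end; a pale band runs round the cell near that end; roll is arbitrary
- fresh: the same fresh cell; origin at its centre
- fresh_flat (a point): centre of the fresh cell's flat end face
- fresh_button (a point): tip of the fresh cell's button, on its axis
- tray: white stock tray fixed to the bench, 94 (x) x 212 (y) x 12 mm high, three troughs along its x, 68 mm apart, floor 4 mm above the bench, ribs beside the cells 9 mm high above the bench. Origin: centre of its underside
- tub: open grey used-cell tub fixed to the bench, 150 x 150 x 45 mm high, walls and floor 5 mm. Origin: centre of its underside
- small_a: smaller cell (26 mm diameter, 50 mm long) in a trough of the stock tray; does not fit the logger, to be left there
- small_b: another such smaller cell in the tray, to be left there
- serum: small glass serum bottle with blue cap, 48 mm wide, 80 mm high, on the bench beyond the logger; to be left. Origin at its underside
- beaker: glass beaker, 66 mm wide, 80 mm high, beyond the logger; to be left. Origin at its underside
- driver: screwdriver, 150 mm long, lying on the bench between robot and logger; to be left
- meter: black multimeter, 140 x 72 x 40 mm, lying near the robot; to be left
- vial: amber vial, 24 mm wide, 46 mm high, standing beyond the logger; to be left. Origin at its underside

How it is judged:
By the outcome, as a careful person would: the job done as asked, in the order asked, and still so for the second after the job is handed in, with the robot touching nothing.
It also fails if it takes over 72 s, if anything falls off the work surface, if the arm or the gripper's body presses on something with over 40 N, if the wrist force passes 120 N, or if a joint passes its speed limit or range.

## Working session

There is one attempt and no reset: what is moved stays moved. The work goes in short steps, Python scripts to look and compute and a tool call to move; the robot and the scene stay as the last step left them, time stands still between calls to the robot, and variables do not carry over. Pictures are saved under pics/ and viewed, and the job is handed in when it is done.

Besides the shell and the picture viewer there is one more tool, called after ">>>" as name([rows], argument=value, ...), one row to a line, values as JSON. arm_command: Moves the arm, as the interface text tells. Its arguments: {"type":"object","properties":{"commands":{"type":"array"},"squeeze":{"type":"number"}},"required":["commands"]}

```bash
ls; mkdir -p pics; python3 - <<'E'
from workcell import bot, optics
import cv2
for n in("scene","top"):
    im=optics.grab_frame(n); cv2.imwrite(f"pics/{n}0.png",im[:,:,::-1]); c=optics.get_calibration(n); print(n,c)
print(bot.get_state(), bot.grip_depth)
E
```

```text
pics
scene {'K': array([[394.55207666,   0.        , 319.75024845],
       [  0.        , 394.55207666, 197.42808864],
       [  0.        ,   0.        ,   1.        ]]), 'R': array([[-0.37845448,  0.92561308,  0.00355555],
       [ 0.53019889,  0.21992733, -0.81885353],
       [-0.7587235 , -0.30801364, -0.57399151]]), 't': array([ 0.2177947 , -0.22838981,  1.2936502 ])}
top {'K': array([[503.30692496,   0.        , 325.01079899],
       [  0.        , 503.30692496, 198.96981694],
       [  0.        ,   0.        ,   1.        ]]), 'R': array([[ 0.01755278, -0.99979312,  0.01027659],
       [-0.98560766, -0.0190303 , -0.16797438],
       [ 0.1681352 , -0.00718027, -0.98573779]]), 't': array([-0.03690767,  0.54675922,  0.9910139 ])}
{'t': 0.1, 'joint_pos': array([-1.45408466e+00,  2.21153335e-01,  1.52750095e+00, -1.91134199e-05,
        1.39466952e+00, -1.26084486e-01]), 'dq': array([ 0.00031084, -0.00267624, -0.00205196, -0.00172043,  0.00174784,
       -0.00169672]), 'joint_torque': array([ 9.85339211e-04, -4.95943201e+01, -3.88519049e+01,  7.01633608e-02,
        5.14985493e-02, -5.25285918e-05]), 'eef_pos': array([ 0.15019569, -0.60611625,  0.22154062]), 'ee_rot': array([-6.08294054e-04,  7.87534140e-01, -6.16270418e-01, -6.15861356e-04]), 'wrist_force': array([ 0.04317788,  0.42643246, -0.73235047]), 'torque': array([0.03009426, 0.02278323, 0.00902897]), 'width': 0.08667434539147369} 0.0187
```

View pics/scene0.png

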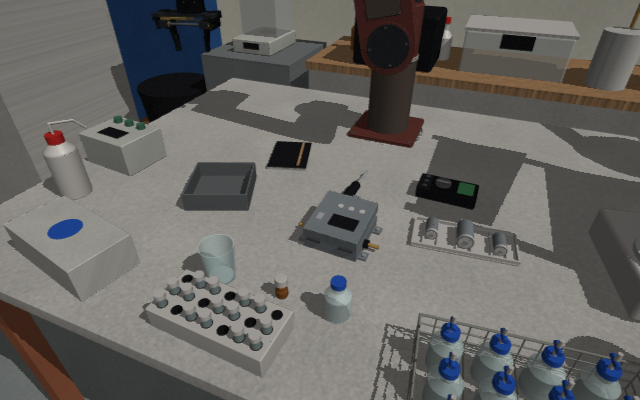

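View pics/top0.png

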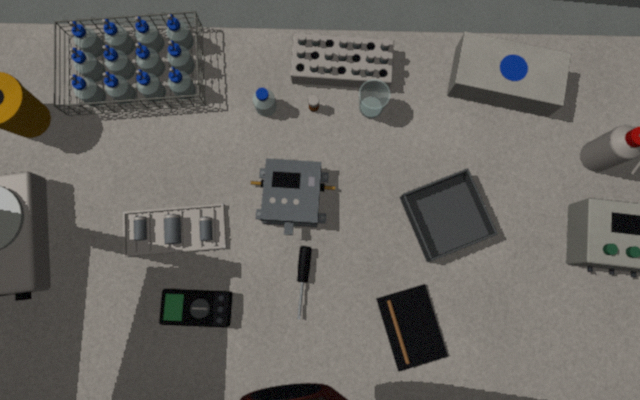

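The scene view shows the logger at about (340,225), the tray at (465,240) and the tub at (222,187). In the top view they are at (292,192), (175,230) and (450,215), and the logger's tab at (289,228) faces the robot. Next I'll zoom in for measurement.

```bash
python3 - <<'E'
import cv2
t=cv2.imread("pics/top0.png")
a=cv2.resize(t[140:260,110:350],None,fx=3.3,fy=3.3,interpolation=cv2.INTER_CUBIC); cv2.imwrite("pics/tA.png",a)
a=cv2.resize(t[160:270,390:510],None,fx=5,fy=5,interpolation=cv2.INTER_CUBIC); cv2.imwrite("pics/tB.png",a)
s=cv2.imread("pics/scene0.png")
a=cv2.resize(s[170:275,290:530],None,fx=3.3,fy=3.3,interpolation=cv2.INTER_CUBIC); cv2.imwrite("pics/sA.png",a)
E
```

```text
(no output)
```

View pics/tA.png

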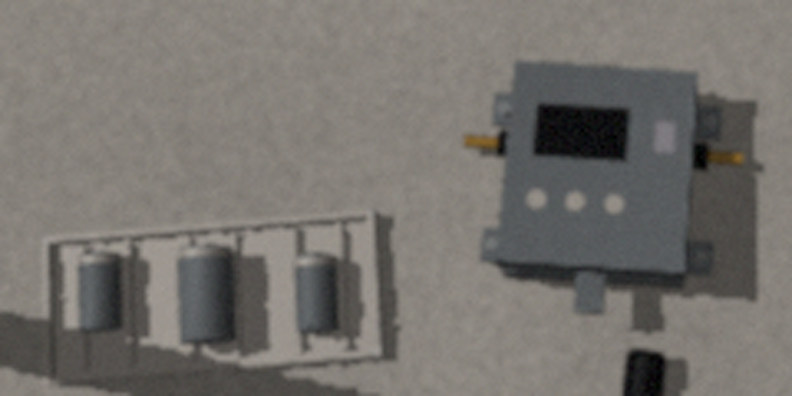

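View pics/tB.png

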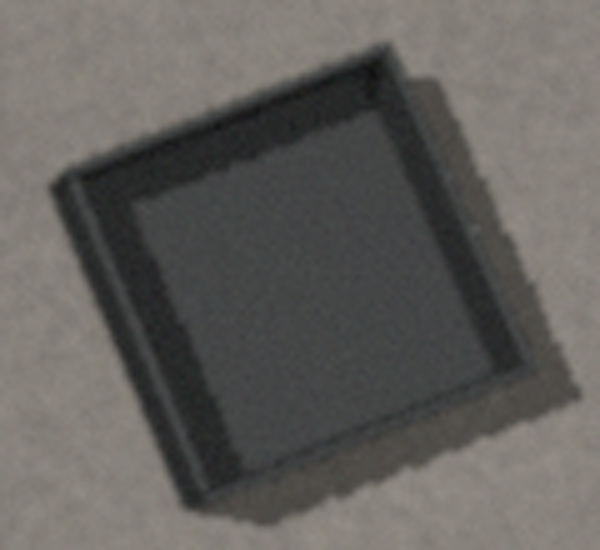

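View pics/sA.png

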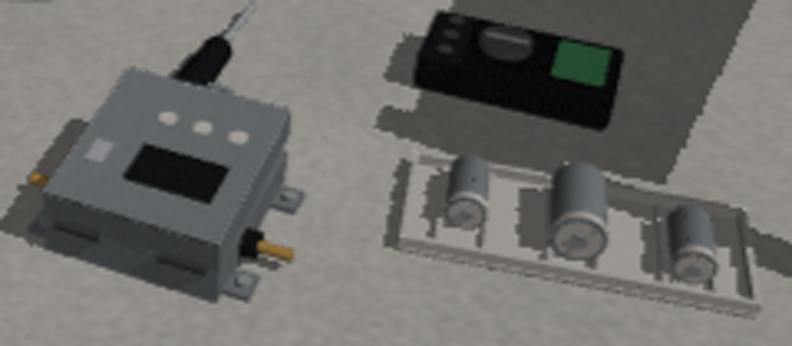

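The tray's middle, larger cell is the fresh one. Its pale band and button face away from the robot (+x), the same way round as the bay. I'll compute positions next.

```bash
cat > h.py <<'E'
import numpy as np, cv2
from workcell import bot, optics
def cal(n):
    c=optics.get_calibration(n); return c["K"],c["R"],c["t"]
def ray(n,u,v):
    K,R,t=cal(n); d=R.T@np.linalg.inv(K)@np.array([u,v,1.]); return -R.T@t,d
def onz(n,u,v,z):
    o,d=ray(n,u,v); return o+d*(z-o[2])/d[2]
def tri(pt,ps):
    o1,d1=ray("top",*pt); o2,d2=ray("scene",*ps)
    s=np.linalg.lstsq(np.c_[d1,-d2],o2-o1,rcond=None)[0]; a=o1+d1*s[0]; b=o2+d2*s[1]
    return (a+b)/2, np.linalg.norm(a-b)
def proj(n,X):
    K,R,t=cal(n); p=K@(R@np.asarray(X)+t); return p[:2]/p[2]
E
python3 - <<'E'
from h import *
np.set_printoptions(precision=4,suppress=True)
A=lambda u,v:(110+(u+.5)/3.3-.5,140+(v+.5)/3.3-.5)
B=lambda u,v:(390+(u+.5)/5-.5,160+(v+.5)/5-.5)
S=lambda u,v:(290+(u+.5)/3.3-.5,170+(v+.5)/3.3-.5)
P=[onz("top",*A(*p),.05) for p in[(516,62),(697,73),(686,274),(497,262)]]
print("lid",P,np.mean(P,0)); 
for i in range(4): print(np.linalg.norm(P[i]-P[i-1]), np.degrees(np.arctan2(*(P[i]-P[i-1])[1::-1])))
# two-view: far-left(+y) & far-right & front corners in scene
for a,s in[((516,62),(222,240)),((697,73),(43,196)),((686,274),(131,68)),((497,262),(291,112))]: print(tri(A(*a),S(*s)))
print("tab",onz("top",*A(590,312),.033),onz("top",*A(590,293),.033))
# mask-based lid
im=optics.grab_frame("top")
# tub rim corners
T=[onz("top",*B(*p),.045) for p in[(55,187),(390,45),(530,372),(190,500)]]
print("tub",T,np.mean(T,0)); print([np.linalg.norm(T[i]-T[i-1]) for i in range(4)])
# tray
for z in(.012,): 
  Q=[onz("top",*A(*p),z) for p in[(46,240),(376,212),(383,357),(54,380)]]; print("tray",Q,np.mean(Q,0),[np.linalg.norm(Q[i]-Q[i-1]) for i in range(4)])
# fresh: silhouettes ends & sides
f=[onz("top",*A(*p),.021) for p in[(178,295),(235,290),(207,247),(207,343)]]
print("fresh",f)
E
```

```text
lid [array([0.6299, 0.0974, 0.05  ]), array([ 0.6251, -0.0168,  0.05  ]), array([ 0.4974, -0.0124,  0.05  ]), array([0.5027, 0.1044, 0.05  ])] [0.5638 0.0431 0.05  ]
0.12736742349747768 -3.145142659821637
0.11430115820147616 -92.42153808957652
0.12768097140423587 178.03616238095304
0.1169300647367182 87.42184222989536
(array([0.6297, 0.0982, 0.0499]), np.float64(0.0015788093158598034))
(array([ 0.6265, -0.0167,  0.0441]), np.float64(0.00015888823059144867))
(array([ 0.4959, -0.0111,  0.059 ]), np.float64(0.0029787747226128077))
(array([0.5016, 0.1039, 0.0576]), np.float64(0.0009487437138561099))
tab [0.4745 0.0472 0.033 ] [0.4864 0.0475 0.033 ]
tub [array([ 0.5547, -0.1831,  0.045 ]), array([ 0.6178, -0.3239,  0.045 ]), array([ 0.4816, -0.3773,  0.045 ]), array([ 0.427 , -0.2369,  0.045 ])] [ 0.5203 -0.2803  0.045 ]
[np.float64(0.1386488893752685), np.float64(0.15428875579998147), np.float64(0.1462605841338803), np.float64(0.15061251140837414)]
tray [array([0.5163, 0.3978, 0.012 ]), array([0.5385, 0.188 , 0.012 ]), array([0.4455, 0.1788, 0.012 ]), array([0.4273, 0.3853, 0.012 ])] [0.4819 0.2875 0.012 ] [np.float64(0.08988710582859886), np.float64(0.21099787311842264), np.float64(0.0933767970125964), np.float64(0.2072732530279683)]
fresh [array([0.4816, 0.3083, 0.021 ]), array([0.4854, 0.2726, 0.021 ]), array([0.5125, 0.2921, 0.021 ]), array([0.4517, 0.288 , 0.021 ])]
```

```bash
python3 - <<'E'
from h import *
np.set_printoptions(precision=4,suppress=True)
A=lambda u,v:(110+(u+.5)/3.3-.5,140+(v+.5)/3.3-.5)
for z in(.033,.038,.043): print(z,[onz("top",*A(*p),z)[:2] for p in[(590,312),(576,300),(604,300)]])
print("driver handle end",[onz("top",*p,.015) for p in[(300,246),(310,246),(299,282),(310,282)]])
for n,p in dict(serum=(264,97),vial=(314,105),beaker=(374,98)).items(): print(n,onz("top",*p,.06))
# lid edges by mask: lid colour vs bench
im=cv2.imread("pics/top0.png"); hsv=cv2.cvtColor(im,cv2.COLOR_BGR2HSV)
for q in[(270,170),(330,210),(240,150),(320,200),(290,225)]: print(q,hsv[q[1],q[0]],im[q[1],q[0]])
E
```

```text
0.033 [array([0.4745, 0.0472]), array([0.4819, 0.0562]), array([0.4822, 0.0387])]
0.038 [array([0.474 , 0.0469]), array([0.4813, 0.0558]), array([0.4817, 0.0384])]
0.043 [array([0.4735, 0.0465]), array([0.4808, 0.0554]), array([0.4811, 0.0381])]
driver handle end [array([0.452 , 0.0235, 0.015 ]), array([0.4524, 0.0026, 0.015 ]), array([0.3777, 0.0236, 0.015 ]), array([0.3781, 0.0009, 0.015 ])]
serum [0.7602 0.1054 0.06  ]
vial [ 0.7448 -0.0001  0.06  ]
beaker [ 0.7629 -0.1262  0.06  ]
(270, 170) [98 11 91] [91 90 87]
(330, 210) [21 23 79] [72 77 79]
(240, 150) [ 18  22 138] [126 133 138]
(320, 200) [19 26 80] [72 77 80]
(290, 225) [105  16  93] [93 90 87]
```

```bash
python3 - <<'E'
from h import *
im=cv2.resize(cv2.imread("pics/top0.png")[150:250,240:345],None,fx=5.5,fy=5.5,interpolation=cv2.INTER_CUBIC)
cv2.imwrite("pics/tC.png",cv2.convertScaleAbs(im,alpha=1.8))
E
```

```text
(no output)
```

View pics/tC.png

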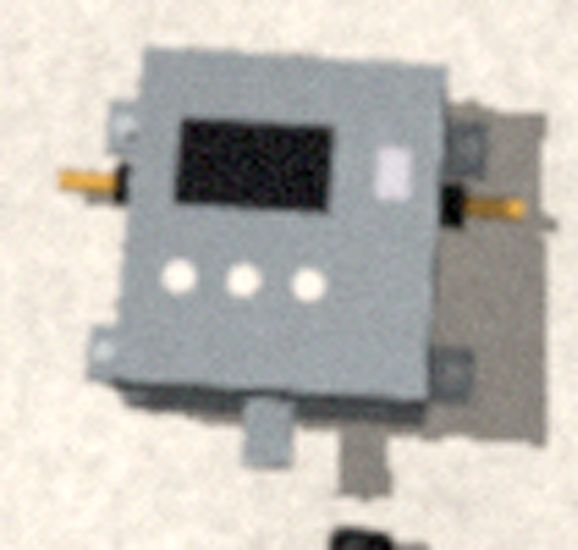

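The lid is slightly ajar. The tab's free end is at about (0.4735, 0.047), and the driver's handle ends at x = 0.452, clear of the fingers. I'll move above the tab now.

>>> arm_command([
  [0,0,-0.036,21,41,0,165],
  [0,0,-0.036,21,41,0,165],
  [0,0,-0.036,21,41,0,165],
  [0,0,-0.036,21,41,0,165],
  [0,0,-0.036,21,41,0,165],
  [0,0,-0.036,21,41,0,165],
  [0,0,-0.036,21,41,0,165],
  [0,0,-0.034,21,41,0,165],
], squeeze=15)

```text
t: 0.95
eef_pos: [0.3186, -0.2769, 0.2224]
ee_rot: [0.0, -0.691, 0.723, -0.0]
wrist_force: [1.0, -0.8, 0.9]
width: 0.034
```

>>> arm_command([
  [0,0,0,21,41,0,165],
  [0,0,0,21,41,0,165],
  [0,0,0,21,41,0,165],
  [0,0,0,21,41,0,165],
  [0,0,0,21,41,-15,165],
  [0,0,0,21,41,-30,165],
  [0,0,0,21,41,-30,165],
  [0,0,0,14,38,-30,165],
])

```text
t: 1.75
eef_pos: [0.4765, 0.0404, 0.1227]
ee_rot: [0.001, -0.692, 0.722, -0.001]
wrist_force: [-0.2, -0.1, -0.0]
width: 0.0308
```

>>> arm_command([
  [0,0,0,0,0,-20,165],
  [0,0,0,0,0,0,165],
])

```text
t: 1.95
eef_pos: [0.4723, 0.04, 0.0997]
ee_rot: [-0.002, -0.693, 0.721, 0.003]
wrist_force: [-0.1, -0.2, 0.1]
width: 0.0308
```

```bash
python3 - <<'E'
from h import *
print(bot.get_state()["eef_pos"])
im=optics.grab_frame("top"); a=cv2.resize(im[150:260,240:345],None,fx=5,fy=5,interpolation=cv2.INTER_CUBIC)
b=optics.grab_frame("scene"); b=cv2.resize(b[140:280,280:400],None,fx=3.9,fy=3.9,interpolation=cv2.INTER_CUBIC)
c=np.zeros((550,525,3),np.uint8);c[:]=a
cv2.imwrite("pics/tD.png",cv2.convertScaleAbs(a[:,:,::-1],alpha=1.8));cv2.imwrite("pics/sD.png",cv2.convertScaleAbs(b[:,:,::-1],alpha=1.5))
E
```

```text
[0.47234235 0.04003627 0.09965585]
```

View pics/tD.png

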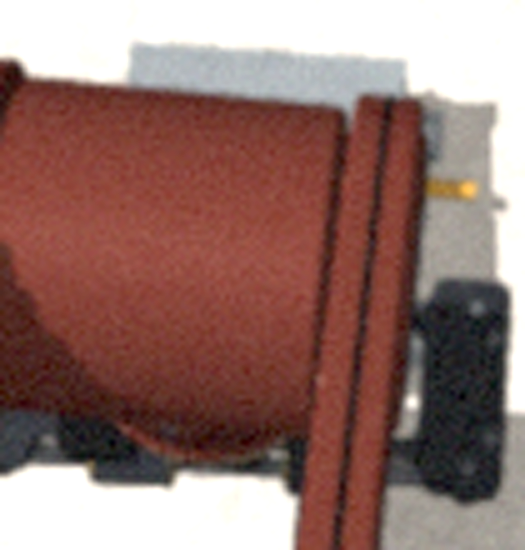

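View pics/sD.png

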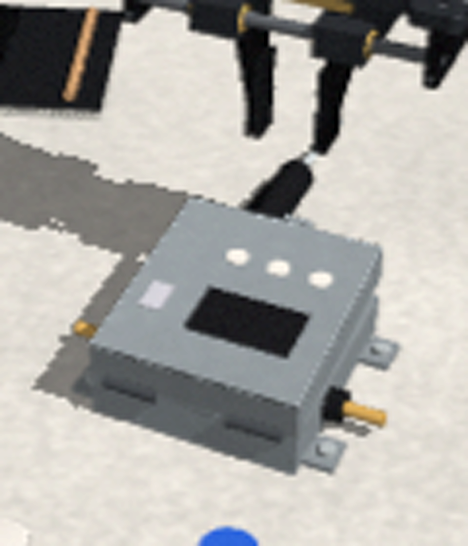

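The top view is blocked by the arm. The scene view shows the fingers in front of the tab and above the driver. I'm correcting the position by small steps.

>>> arm_command([
  [0,0,0,7,7,0,165],
  [0,0,0,0,0,-20,165],
  [0,0,0,0,0,0,165],
  [0,0,0,0,0,0,165],
])

```text
t: 2.45
eef_pos: [0.4829, 0.0452, 0.0841]
ee_rot: [0.0, -0.691, 0.723, -0.0]
wrist_force: [0.5, -0.8, 0.5]
width: 0.031
```

>>> arm_command([
  [0,0,0,0,0,0,165],
])

```text
t: 2.55
eef_pos: [0.4833, 0.0453, 0.0845]
ee_rot: [0.001, -0.691, 0.722, -0.001]
wrist_force: [0.1, 0.3, -0.2]
width: 0.0304
```

>>> arm_command([
  [0,0,0,0,0,0,165],
])

```text
t: 2.65
eef_pos: [0.4831, 0.0454, 0.0843]
ee_rot: [0.001, -0.692, 0.722, -0.001]
wrist_force: [-0.2, 0.4, -0.3]
width: 0.0308
```

```bash
python3 - <<'E'
from h import *
s=bot.get_state();print(s["eef_pos"],s["joint_pos"],s["dq"])
E
```

```text
[0.48310835 0.04541531 0.08428722] [-6.89986880e-02  3.43231388e-02  2.00807733e+00  4.80101402e-05
  1.09745343e+00  1.54544058e+00] [ 0.00173253  0.00336433  0.00557359 -0.00040053 -0.00307066  0.00164142]
```

>>> arm_command([
  [0,0,0,-3,2,-25,165],
  [0,0,0,0,0,-25,165],
  [0,0,0,0,0,0,165],
  [0,0,0,0,0,0,165],
])

```text
t: 3.05
eef_pos: [0.4793, 0.0476, 0.0336]
ee_rot: [-0.0, -0.692, 0.722, 0.0]
wrist_force: [0.3, -0.9, 0.7]
width: 0.0304
```

```bash
python3 - <<'E'
from h import *
s=bot.get_state();print(s["eef_pos"],s["wrist_force"])
b=optics.grab_frame("scene"); b=cv2.resize(b[140:280,280:400],None,fx=3.9,fy=3.9,interpolation=cv2.INTER_CUBIC)
cv2.imwrite("pics/sE.png",cv2.convertScaleAbs(b[:,:,::-1],alpha=1.5))
E
```

```text
[0.47930572 0.04761225 0.03359728] [ 0.27224381 -0.86573324  0.68777259]
```

View pics/sE.png

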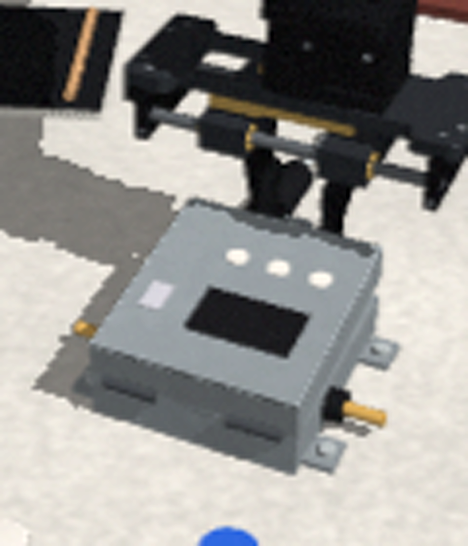

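The fingers are down in front of the lid, on either side of the tab. I'm closing on it now and expect a width of about 18 mm.

>>> arm_command([
  [0,0,0,0,0,-2,230],
  [0,0,0,0,0,0,255],
  [0,0,0,0,0,0,255],
  [0,0,0,0,0,0,255],
], squeeze=12)

```text
t: 3.5
eef_pos: [0.4801, 0.0465, 0.032]
ee_rot: [-0.0, -0.692, 0.722, -0.001]
wrist_force: [-0.3, -4.5, 0.4]
width: 0.0174
```

It has gripped the tab at 17.4 mm. I'll raise the lid along its arc about the hinge (radius 148 mm).

>>> arm_command([
  [0,0,0,3.3,-1,20.4,255],
  [0,0,0,6.1,-0.3,19.8,255],
  [0,0,0,8.8,-0.4,18.7,255],
  [0,0,0,0,0,0,255],
])

```text
t: 3.9
eef_pos: [0.4999, 0.0455, 0.0933]
ee_rot: [0.001, -0.692, 0.722, -0.002]
wrist_force: [-1.6, -2.2, 1.3]
width: 0.0178
```

>>> arm_command([
  [0,0,0,11.3,-0.5,17.3,255],
  [0,0,0,13.6,-0.6,15.6,255],
  [0,0,0,15.7,-0.7,13.5,255],
  [0,0,0,0,0,0,255],
])

```text
t: 4.3
eef_pos: [0.5406, 0.0436, 0.138]
ee_rot: [0.001, -0.692, 0.722, -0.002]
wrist_force: [0.5, -1.5, -0.1]
width: 0.0179
```

```bash
python3 - <<'E'
from h import *
b=optics.grab_frame("scene"); b=cv2.resize(b[100:280,260:420],None,fx=3.3,fy=3.3,interpolation=cv2.INTER_CUBIC)
cv2.imwrite("pics/sF.png",cv2.convertScaleAbs(b[:,:,::-1],alpha=1.5))
E
```

```text
(no output)
```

View pics/sF.png

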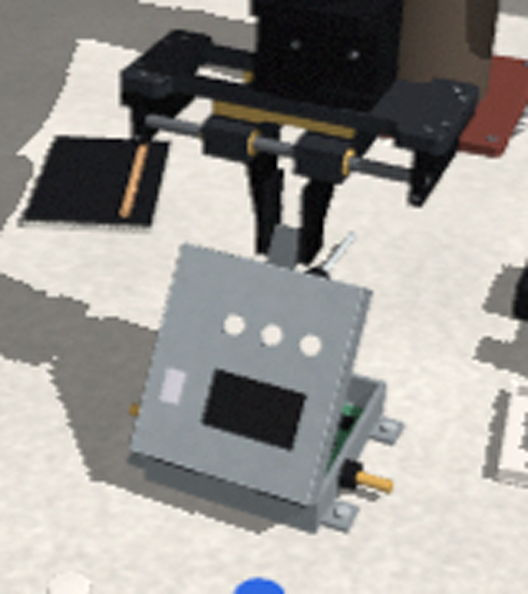

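The lid is about half open, and the tab is held between the fingers at crop pixel (285,245). I'm continuing along the arc.

>>> arm_command([
  [0,0,0,17.4,-0.8,11.2,255],
  [0,0,0,18.8,-0.8,8.6,255],
  [0,0,0,19.8,-0.9,5.9,255],
  [0,0,0,0,0,0,255],
])

```text
t: 4.75
eef_pos: [0.5947, 0.041, 0.1612]
ee_rot: [-0.0, -0.692, 0.722, -0.0]
wrist_force: [0.7, -2.7, -0.6]
width: 0.0181
```

>>> arm_command([
  [0,0,0,20.5,-0.9,3.1,255],
  [0,0,0,20.7,-0.9,0.2,255],
  [0,0,0,20.5,-0.9,-2.7,255],
  [0,0,0,0,0,0,255],
  [0,0,0,0,0,0,255],
])

```text
t: 5.25
eef_pos: [0.6542, 0.0383, 0.1612]
ee_rot: [-0.001, -0.692, 0.722, 0.001]
wrist_force: [0.4, -4.3, -5.4]
width: 0.0178
```

```bash
python3 - <<'E'
from h import *
b=optics.grab_frame("scene"); b=cv2.resize(b[100:280,260:420],None,fx=3.3,fy=3.3,interpolation=cv2.INTER_CUBIC)
cv2.imwrite("pics/sG.png",cv2.convertScaleAbs(b[:,:,::-1],alpha=1.5))
E
```

```text
(no output)
```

View pics/sG.png

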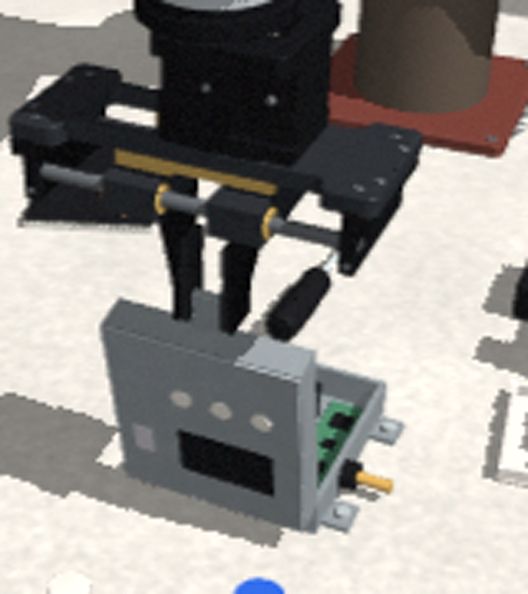

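The lid stands just past vertical. I'll release the tab, lift, and move aside towards the tub for a look into the bay.

>>> arm_command([
  [0,0,0,0,0,0,160],
  [0,0,0,0,0,0,160],
  [0,0,0,0,0,25,160],
  [0,0,0,0,0,35,130],
  [0,0,0,-15,-42,10,100],
  [0,0,0,-15,-45,0,80],
  [0,0,0,-15,-45,0,80],
  [0,0,0,-15,-45,0,80],
])

```text
t: 6.1
eef_pos: [0.5954, -0.1385, 0.2342]
ee_rot: [0.001, -0.692, 0.722, -0.001]
wrist_force: [0.6, -0.1, 0.6]
width: 0.0579
```

>>> arm_command([
  [0,0,0,-15,-45,0,80],
  [0,0,0,-15,-45,0,80],
  [0,0,0,0,0,0,80],
])

```text
t: 6.4
eef_pos: [0.5641, -0.2328, 0.2339]
ee_rot: [-0.0, -0.69, 0.724, -0.001]
wrist_force: [-0.1, 0.8, 0.0]
width: 0.0597
```

```bash
python3 - <<'E'
from h import *
b=optics.grab_frame("scene"); cv2.imwrite("pics/scene1.png",b[:,:,::-1]);b=cv2.resize(b[130:280,260:420],None,fx=4,fy=4,interpolation=cv2.INTER_CUBIC)
cv2.imwrite("pics/sH.png",cv2.convertScaleAbs(b[:,:,::-1],alpha=1.5))
im=optics.grab_frame("top"); cv2.imwrite("pics/top1.png",im[:,:,::-1]);a=cv2.resize(im[140:250,240:345],None,fx=5.4,fy=5.4,interpolation=cv2.INTER_CUBIC)
cv2.imwrite("pics/tH.png",cv2.convertScaleAbs(a[:,:,::-1],alpha=1.8))
E
```

```text
(no output)
```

View pics/tH.png

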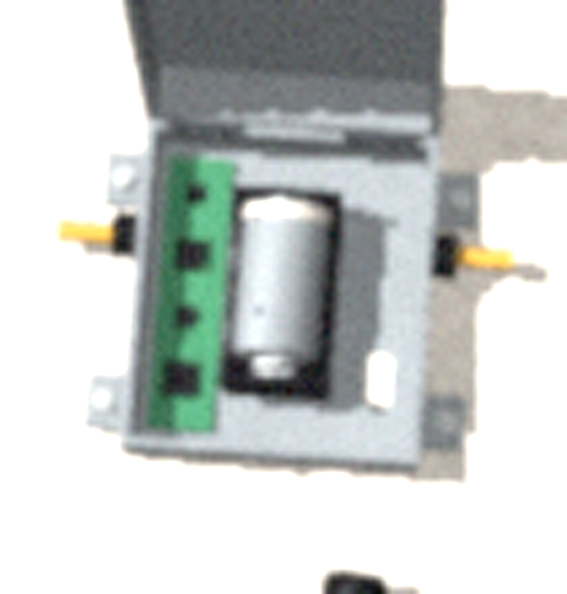

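View pics/sH.png

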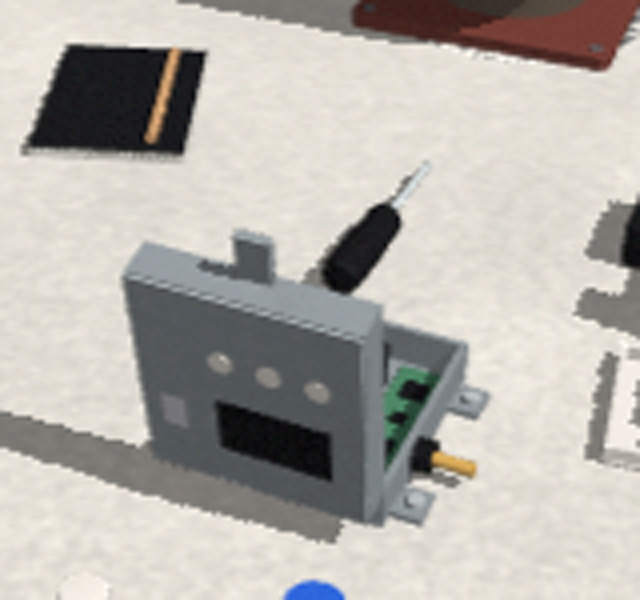

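The top view shows the spent cell in the holder, with crop centre at about (284,278), pale band at the top (+x) and spring disc at (272,365). The bay is clear and the lid stands just past upright. I'll measure it now.

```bash
python3 - <<'E'
from h import *
np.set_printoptions(precision=4,suppress=True,linewidth=150)
print("cam",ray("top",0,0)[0])
C=lambda u,v:(240+(u+.5)/5.4-.5,140+(v+.5)/5.4-.5)
g=cv2.cvtColor(cv2.imread("pics/top1.png"),cv2.COLOR_BGR2GRAY)
for v in range(180,208,3): print(v,g[v,280:306])
for u in(291,292,): print(u,g[170:216,u])
n="top"
for nm,p,z in[("rimFL",(127,432),.026),("rimFR",(421,455),.026),("rimBL",(152,120),.026),("rimBR",(440,135),.026)]: print(nm,onz(n,*C(*p),z))
E
```

```text
cam [ 0.3729 -0.0194  1.0691]
180 [ 90  90  75  45  73 114 131 127 139 151 150 147 138 134 133 125 118 109  97  88  70  46  29  52  68  68]
183 [ 89  84  76  57  65 103 120 129 135 138 134 131 125 117 111 103  93  83  70  62  42  16  23  51  72  74]
186 [ 88  84  84  75  84 111 125 130 137 140 137 128 122 114 107  99  88  78  69  61  41  26  33  58  68  70]
189 [ 88  81  75  67  86 117 127 134 139 138 134 126 118 110 103  96  84  73  62  50  34  21  46  64  71  71]
192 [ 89  76  64  61  98 119 131 138 139 138 132 124 118 110 103  93  83  73  64  44  33  27  52  71  74  71]
195 [ 92  84  59  68 103 124 129 141 139 137 133 122 117 105  99  89  75  68  56  45  20  24  52  69  74  72]
198 [ 86  74  58  82 112 129 133 129 129 132 123 117 109 104  96  86  73  65  56  33  13  31  59  74  70  71]
201 [ 82  80  71  89 120 130 140 139 136 129 125 115 109 101  92  81  71  61  53  34  12  40  66  75  73  77]
204 [ 80  59  56  79 100 109 108 116 114 111 110 102  92  85  83  77  70  58  49  28  23  41  64  71  76  68]
207 [ 69  41  19  23  21  26  72 120 138 131 127 112  88  77  57  43  36  22  20  14  27  55  73  74  72  69]
291 [118 121 121 115  91  65 125 183 203 181 147 135 132 131 131 130 128 128 128 126 126 124 124 126 125 122 121 120 117 117 115 115 118 113 102  96 124
 112 102  91  40  15  20  43  67  97]
292 [118 118 122 121  95  68 113 167 188 168 138 130 128 125 126 125 122 122 118 118 118 116 118 114 115 117 114 114 109 111 108 109 110 107  92  84 100
  88  98  94  41  21  23  43  69 101]
rimFL [0.5047 0.1013 0.026 ]
rimFR [ 0.4979 -0.0124  0.026 ]
rimBL [0.6286 0.0962 0.026 ]
rimBR [ 0.6248 -0.0173  0.026 ]
```

```bash
python3 - <<'E'
from h import *
np.set_printoptions(precision=4,suppress=True,linewidth=150)
P=[onz("top",(l+r)/2,v,.026) for v,l,r in[(183,284.2,300.1),(189,283.9,299.5),(195,283.5,299.2),(198,283.2,298.9),(201,282.9,298.7)]]
print(np.array(P)); p=np.array(P); k=np.polyfit(p[:,0],p[:,1],1); print("slope deg",np.degrees(np.arctan(k[0])))
print("flat top edge",onz("top",291.5,203.7,.043),"button-end body top edge",onz("top",292,175.5,.043))
F=[np.array(a) for a in [[0.5047,0.1013],[0.4979,-0.0124],[0.6248,-0.0173],[0.6286,0.0962]]]
c=np.mean(F,0); print("logger c",c, [np.linalg.norm(F[i]-F[i-1]) for i in range(4)])
for yaw in(-2.4,):
  y=np.radians(yaw); print("bay from logger",c+.0045*np.array([np.cos(y),np.sin(y)]))
print("y at bay x", np.polyval(k,c[0]+.0045))
print(bot.get_state()["eef_pos"])
E
```

```text
[[0.5837 0.043  0.026 ]
 [0.5708 0.0436 0.026 ]
 [0.5579 0.044  0.026 ]
 [0.5515 0.0444 0.026 ]
 [0.5451 0.0448 0.026 ]]
slope deg -2.4908808037193744
flat top edge [0.5367 0.0421 0.043 ] button-end body top edge [0.5962 0.0428 0.043 ]
logger c [0.564 0.042] [np.float64(0.12400491925726173), np.float64(0.11390316062339974), np.float64(0.1269945668129153), np.float64(0.11356359451866604)]
bay from logger [0.5685 0.0418]
y at bay x 0.04367147005732687
[ 0.5656 -0.2285  0.2336]
```

The bay centre is at about (0.568, 0.0437) with yaw -2.5°, and the cell body measures 59.5 mm against 59 given. I'll go to the grasp now.

>>> arm_command([
  [0,0,0,0,45,0,80],
  [0,0,0,0,45,0,80],
  [0,0,0,0,45,0,80],
  [0,0,0,0,45,-20,80],
  [0,0,0,0,45,-20,80],
  [0,0,0,1,47,-20,80],
  [0,0,0,0,0,-50,80],
  [0,0,0,0,0,0,80],
])

```text
t: 7.3
eef_pos: [0.5613, 0.0469, 0.117]
ee_rot: [-0.004, -0.694, 0.72, 0.005]
wrist_force: [-0.4, -0.1, -0.8]
width: 0.0596
```

>>> arm_command([
  [0,0,0,0,0,-35,80],
  [0,0,0,0,0,0,80],
  [0,0,0,0,0,0,80],
])

```text
t: 7.6
eef_pos: [0.567, 0.0431, 0.0896]
ee_rot: [0.0, -0.692, 0.722, 0.0]
wrist_force: [0.4, 0.6, 0.6]
width: 0.0595
```

>>> arm_command([
  [0,0,0,0,0,-40,80],
  [0,0,0,0,0,-20,80],
  [0,0,0,0,0,-15,80],
  [0,0,0,0,0,0,80],
  [0,0,0,0,0,0,80],
])

```text
t: 8.1
eef_pos: [0.5681, 0.0427, 0.0149]
ee_rot: [0.001, -0.692, 0.722, -0.001]
wrist_force: [-0.4, -0.2, 0.9]
width: 0.0593
```

>>> arm_command([
  [0,0,0,0,0,0,140],
  [0,0,0,0,0,0,200],
  [0,0,0,0,0,0,255],
  [0,0,0,0,0,0,255],
  [0,0,0,0,0,0,255],
], squeeze=10)

```text
t: 8.6
eef_pos: [0.5672, 0.0427, 0.0137]
ee_rot: [0.0, -0.692, 0.722, -0.0]
wrist_force: [-0.4, -1.0, 2.1]
width: 0.0335
```

It's gripped at 33.5 mm, with a wrist force of at most 2 N. I'll firm the grip and briefly probe the side play to find the bay's centre line.

>>> arm_command([
  [0,0,0,0,1,0,255],
  [0,0,0,0,0,0,255],
  [0,0,0,0,0,0,255],
], squeeze=25)

```text
t: 8.9
eef_pos: [0.5672, 0.0427, 0.0137]
ee_rot: [-0.0, -0.692, 0.722, -0.001]
wrist_force: [0.2, -5.4, 2.2]
width: 0.0332
```

>>> arm_command([
  [0,0,0,0,1,0,255],
  [0,0,0,0,0,0,255],
  [0,0,0,0,0,0,255],
])

```text
t: 9.2
eef_pos: [0.5672, 0.0427, 0.0137]
ee_rot: [-0.001, -0.692, 0.722, -0.001]
wrist_force: [-0.8, -10.1, 3.1]
width: 0.0332
```

>>> arm_command([
  [0,0,0,0,-3,0,255],
  [0,0,0,0,0,0,255],
  [0,0,0,0,0,0,255],
])

```text
t: 9.5
eef_pos: [0.5672, 0.0425, 0.0136]
ee_rot: [0.001, -0.692, 0.722, 0.0]
wrist_force: [-0.2, 2.7, 5.4]
width: 0.0335
```

>>> arm_command([
  [0,0,0,0,-2,0,255],
  [0,0,0,0,0,0,255],
  [0,0,0,0,0,0,255],
])

```text
t: 9.8
eef_pos: [0.5672, 0.042, 0.0136]
ee_rot: [0.001, -0.692, 0.722, 0.001]
wrist_force: [0.6, 8.4, 5.3]
width: 0.0327
```

The bay is laterally stiff and the forces balance at y of about 0.0426. I'm going back to neutral and lifting.

>>> arm_command([
  [0,0,0,0,3,0,255],
  [0,0,0,0,0,6,255],
  [0,0,0,0,0,8,255],
  [0,0,0,0,0,10,255],
  [0,0,0,0,0,15,255],
  [0,0,0,0,0,0,255],
])

```text
t: 10.4
eef_pos: [0.5679, 0.0428, 0.0542]
ee_rot: [0.001, -0.692, 0.722, -0.001]
wrist_force: [-0.1, 0.2, -0.4]
width: 0.0332
```

>>> arm_command([
  [0,0,0,0,0,40,255],
  [0,0,0,0,0,30,255],
  [0,0,0,0,0,0,255],
])

```text
t: 10.7
eef_pos: [0.5698, 0.0428, 0.1269]
ee_rot: [0.003, -0.692, 0.722, -0.003]
wrist_force: [1.1, 0.1, -1.2]
width: 0.0334
```

```bash
python3 - <<'E'
from h import *
np.set_printoptions(precision=4,suppress=True,linewidth=150)
b=optics.grab_frame("scene"); b=cv2.resize(b[100:280,260:420],None,fx=3.3,fy=3.3,interpolation=cv2.INTER_CUBIC)
cv2.imwrite("pics/sI.png",cv2.convertScaleAbs(b[:,:,::-1],alpha=1.5))
B=lambda u,v:(390+(u+.5)/5-.5,160+(v+.5)/5-.5)
f=[onz("top",*B(*p),.005) for p in[(133,200),(378,110),(495,372),(240,470)]];print(np.array(f),np.mean(f,0),[np.linalg.norm(f[i]-f[i-1]) for i in range(4)])
E
```

```text
[[ 0.5568 -0.223   0.005 ]
 [ 0.5984 -0.3298  0.005 ]
 [ 0.4856 -0.3763  0.005 ]
 [ 0.4421 -0.2668  0.005 ]] [ 0.5207 -0.299   0.005 ] [np.float64(0.12282960124944999), np.float64(0.1145340711824375), np.float64(0.12205657504017209), np.float64(0.11786521177497217)]
```

View pics/sI.png

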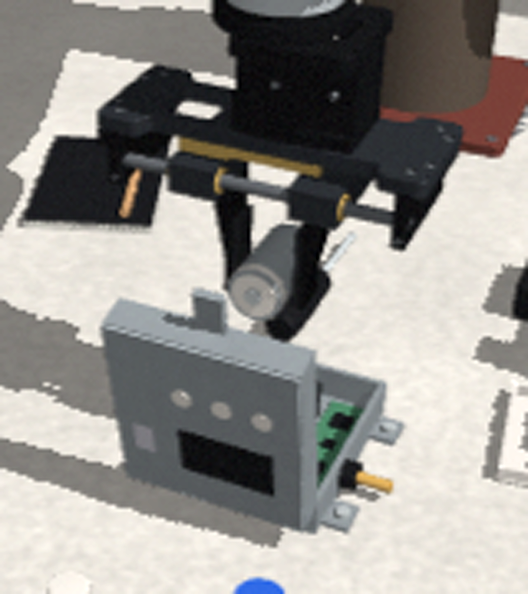

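The cell is held securely. I'll check the tub centre in the other view before going there.

```bash
python3 - <<'E'
from h import *
b=cv2.imread("pics/scene0.png")
cv2.imwrite("pics/sJ.png",cv2.convertScaleAbs(cv2.resize(b[150:220,175:265],None,fx=6,fy=6,interpolation=cv2.INTER_CUBIC),alpha=1.8))
E
```

```text
(no output)
```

View pics/sJ.png

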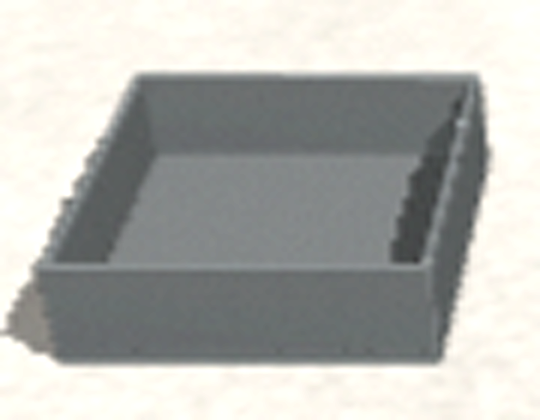

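```bash
python3 - <<'E'
from h import *
np.set_printoptions(precision=4,suppress=True,linewidth=150)
S=lambda u,v:(175+(u+.5)/6-.5,150+(v+.5)/6-.5)
f=[onz("scene",*S(*p),.045) for p in[(137,75),(478,76),(434,268),(38,266)]];print(np.array(f),np.mean(f,0),[np.linalg.norm(f[i]-f[i-1]) for i in range(4)])
E
```

```text
[[ 0.4852 -0.3774  0.045 ]
 [ 0.4298 -0.242   0.045 ]
 [ 0.563  -0.1842  0.045 ]
 [ 0.6194 -0.3234  0.045 ]] [ 0.5243 -0.2818  0.045 ] [np.float64(0.14465016224391253), np.float64(0.1462905861814274), np.float64(0.14528841401617426), np.float64(0.150166231082128)]
```

>>> arm_command([
  [0,0,0,-6,-41,0,255],
  [0,0,0,-6,-41,0,255],
  [0,0,0,-6,-41,0,255],
  [0,0,0,-6,-41,0,255],
  [0,0,0,-6,-40,0,255],
  [0,0,0,-6,-40,0,255],
  [0,0,0,-5,-40,0,255],
  [0,0,0,-5,-40,0,255],
])

```text
t: 11.55
eef_pos: [0.5189, -0.2817, 0.1197]
ee_rot: [-0.0, -0.692, 0.722, 0.002]
wrist_force: [1.2, 0.6, -1.0]
width: 0.0332
```

>>> arm_command([
  [0,0,0,0,0,-40,255],
  [0,0,0,0,0,-40,255],
  [0,0,0,0,0,-20,255],
  [0,0,0,0,0,0,255],
  [0,0,0,0,0,0,255],
])

```text
t: 12.05
eef_pos: [0.5198, -0.2803, 0.0209]
ee_rot: [-0.0, -0.692, 0.722, 0.002]
wrist_force: [1.2, -0.4, -0.1]
width: 0.0333
```

>>> arm_command([
  [0,0,0,0,0,-9,255],
  [0,0,0,0,0,0,255],
  [0,0,0,0,0,-1.5,255],
  [0,0,0,0,0,0,255],
  [0,0,0,0,0,0,255],
])

```text
t: 12.55
eef_pos: [0.5211, -0.2812, 0.0123]
ee_rot: [0.0, -0.692, 0.722, -0.0]
wrist_force: [0.1, 0.2, -1.5]
width: 0.0334
```

>>> arm_command([
  [0,0,0,0,0,-2,255],
  [0,0,0,0,0,0,255],
  [0,0,0,0,0,0,255],
])

```text
t: 12.85
eef_pos: [0.5208, -0.2811, 0.0097]
ee_rot: [0.0, -0.692, 0.722, -0.0]
wrist_force: [0.7, 0.1, -1.5]
width: 0.0333
```

>>> arm_command([
  [0,0,0,0,0,-1,255],
  [0,0,0,0,0,0,255],
  [0,0,0,0,0,0,255],
])

```text
t: 13.15
eef_pos: [0.5209, -0.2811, 0.0097]
ee_rot: [-0.0, -0.692, 0.722, 0.0]
wrist_force: [-3.2, 1.4, 5.8]
width: 0.0334
```

The cell is touching the tub floor. I'll release gently, lift straight up and look.

>>> arm_command([
  [0,0,0,0,0,0,150],
  [0,0,0,0,0,0,130],
  [0,0,0,0,0,0,110],
  [0,0,0,0,0,25,110],
  [0,0,0,0,0,45,110],
  [0,0,0,0,0,45,80],
  [0,0,0,0,45,10,80],
  [0,0,0,0,45,0,80],
])

```text
t: 13.95
eef_pos: [0.5229, -0.1922, 0.1374]
ee_rot: [0.001, -0.691, 0.723, -0.003]
wrist_force: [0.4, 0.2, 0.6]
width: 0.0587
```

```bash
python3 - <<'E'
from h import *
b=optics.grab_frame("scene"); cv2.imwrite("pics/scene2.png",cv2.convertScaleAbs(b[:,:,::-1],alpha=1.4))
b=optics.grab_frame("top"); cv2.imwrite("pics/top2.png",b[:,:,::-1])
E
```

```text
(no output)
```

View pics/scene2.png

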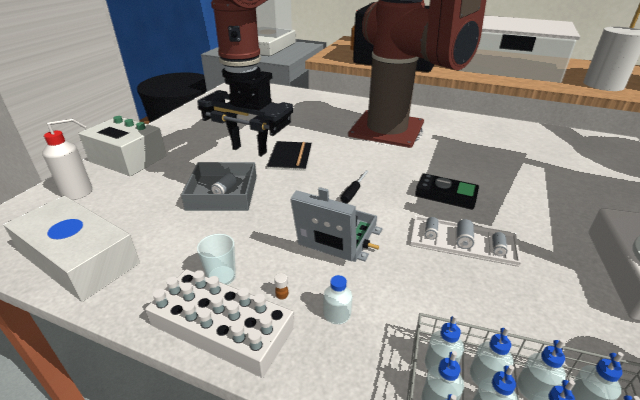

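View pics/top2.png

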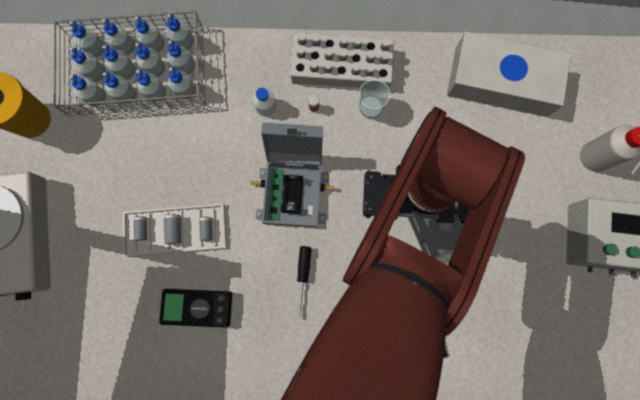

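The scene view shows the spent cell lying in the tub at about (222,183). The top view shows an empty holder at (291,190), and the tray and stock cells undisturbed. I'll measure the fresh cell and the holder now.

```bash
python3 - <<'E'
from h import *
np.set_printoptions(precision=4,suppress=True,linewidth=170)
im=cv2.imread("pics/top2.png");g=cv2.cvtColor(im,cv2.COLOR_BGR2GRAY)
for v in range(217,243,4): print(v,g[v,158:188])
print(g[208:252,171]);print(g[208:252,173]);
a=cv2.resize(im[205:255,150:200],None,fx=8,fy=8,interpolation=cv2.INTER_CUBIC)
b=cv2.resize(im[160:230,260:330],None,fx=400/70,fy=400/70,interpolation=cv2.INTER_CUBIC)
cv2.imwrite("pics/tK.png",cv2.convertScaleAbs(np.hstack([a,b]),alpha=1.7))
E
```

```text
217 [193 194 194 191 192 184 174 167 172 184 178 166 159 148 133 115 105  97  88  77  75  69  81  90  97 131 151 151 153 153]
221 [191 192 193 192 191 165 125 119 124 125 129 132 127 118 109  95  91  78  72  67  56  55  68  85  94 106 106 106 106 110]
225 [193 193 193 193 191 167 133 121 125 129 131 130 123 113 106  98  91  79  69  61  53  52  66  78  89 101 105 106 105 108]
229 [192 191 194 191 188 169 138 122 127 131 127 125 123 116 107  98  90  77  66  62  57  52  57  77  92  98 105 107 106 107]
233 [194 192 192 195 191 175 145 123 123 127 126 128 122 110 105  95  90  80  72  64  55  52  54  82  93  95 106 105 109 108]
237 [194 194 194 193 191 176 146 123 125 129 128 125 119 112 100  96  90  80  71  60  57  51  48  82  92  94 104 107 103 107]
241 [192 193 192 192 194 189 162 126 123 123 122 119 118 113 103  94  89  78  68  63  53  50  53  72  90  95 106 106 106 106]
[184 151 120 158 188 181 165 157 163 148 124 120 116 118 117 115 117 113 113 113 112 116 110 113 114 110 113 110 108 112 112 110 113 113  94  79 119 150 151 130 108 108
 107 102]
[186 150 134 175 188 159 129 134 132 115 106 103  95  95  99 101  98  98  97 101  97  98  95  97  98  95  96  95  99  96  98  97  97  94  82  68  94 139 172 170 136 109
 106 101]
```

View pics/tK.png

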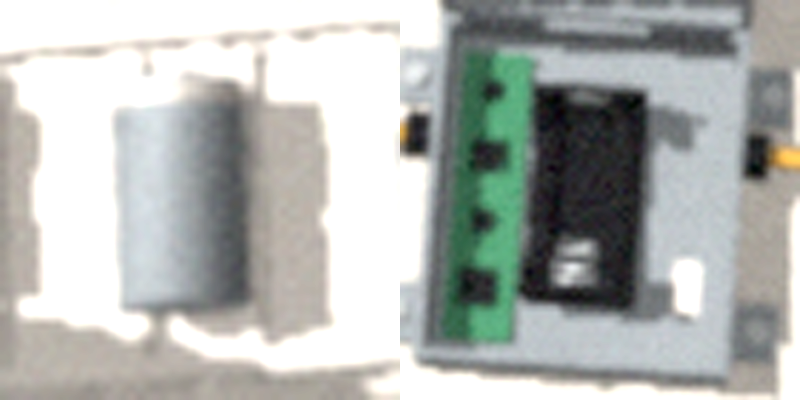

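```bash
python3 - <<'E'
from h import *
np.set_printoptions(precision=4,suppress=True,linewidth=170)
P=np.array([onz("top",(l+r)/2,v,.021) for v,l,r in[(221,163.2,179.7),(225,163.2,179.9),(229,163.3,180.2),(233,163.45,180.5),(237,163.5,180.6)]])
k=np.polyfit(P[:,0],P[:,1],1);print(P,np.degrees(np.arctan(k[0])))
w=np.linalg.norm(onz("top",163.3,229,.021)-onz("top",180.2,229,.021));print("w",w)
f=onz("top",172,242.2,.038);print("flat top edge",f)
for v in(212,213,214): print(v,onz("top",172,v,.038))
# band/flat via scene view
E
python3 - <<'E'
import cv2
s=cv2.imread("pics/scene2.png")
cv2.imwrite("pics/sL.png",cv2.resize(s[205:265,400:530],None,fx=6,fy=6,interpolation=cv2.INTER_CUBIC))
E
```

```text
[[0.4988 0.2931 0.021 ]
 [0.4904 0.2923 0.021 ]
 [0.482  0.2913 0.021 ]
 [0.4737 0.2903 0.021 ]
 [0.4653 0.2896 0.021 ]] 6.224352380058995
w 0.035123673436566874
flat top edge [0.4532 0.2839 0.038 ]
212 [0.5154 0.2882 0.038 ]
213 [0.5134 0.2881 0.038 ]
214 [0.5113 0.2879 0.038 ]
```

View pics/sL.png

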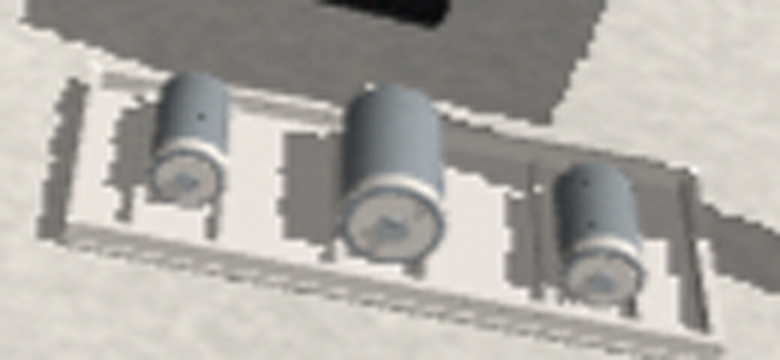

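```bash
python3 - <<'E'
from h import *
print(onz("scene",400+393.5/6-.5,205+223.5/6-.5,.021)) 
print(bot.get_state()["eef_pos"])
E
```

```text
[0.51164039 0.29338526 0.021     ]
[ 0.52082329 -0.18676866  0.13411438]
```

The fresh cell's centre is at about (0.484, 0.2915) with yaw +6.1°, and the two views agree within 1 mm. I'm going there.

>>> arm_command([
  [0,0,0,-3,43,0,80],
  [0,0,0,-3,43,0,80],
  [0,0,0,-3,43,0,80],
  [0,0,0.025,-3,43,0,80],
  [0,0,0.025,-4,43,0,80],
  [0,0,0.025,-4,43,0,80],
  [0,0,0.025,-4,43,0,80],
  [0,0,0.025,-4,43,0,80],
])

```text
t: 14.85
eef_pos: [0.4927, 0.1541, 0.1336]
ee_rot: [0.0, 0.736, -0.677, 0.0]
wrist_force: [0.7, -0.4, -0.1]
width: 0.06
```

>>> arm_command([
  [0,0,0.025,-4,43,0,80],
  [0,0,0,-3,43,0,80],
  [0,0,0,-2,43,-20,80],
  [0,0,0,0,5,-30,80],
  [0,0,0,0,0,0,80],
  [0,0,0,0,0,0,80],
])

```text
t: 15.45
eef_pos: [0.4832, 0.286, 0.083]
ee_rot: [0.001, 0.744, -0.668, -0.0]
wrist_force: [0.5, -0.1, 0.3]
width: 0.0601
```

>>> arm_command([
  [0,0,0,0.5,5.5,-20,80],
  [0,0,0,0,0,-25,80],
  [0,0,0,0,0,-15,80],
  [0,0,0,0,0,0,80],
  [0,0,0,0,0,0,80],
])

```text
t: 15.95
eef_pos: [0.4851, 0.292, 0.0247]
ee_rot: [-0.0, 0.744, -0.669, 0.0]
wrist_force: [0.3, 0.8, 0.1]
width: 0.0595
```

>>> arm_command([
  [0,0,0,-1,-0.5,-13,80],
  [0,0,0,0,0,0,80],
  [0,0,0,0,0,0,80],
])

```text
t: 16.25
eef_pos: [0.4831, 0.2918, 0.0107]
ee_rot: [0.0, 0.744, -0.668, -0.0]
wrist_force: [-0.1, 0.4, 0.0]
width: 0.0599
```

```bash
python3 - <<'E'
from h import *
b=optics.grab_frame("scene"); b=cv2.resize(b[150:270,390:540],None,fx=5,fy=5,interpolation=cv2.INTER_CUBIC)
cv2.imwrite("pics/sM.png",cv2.convertScaleAbs(b[:,:,::-1],alpha=1.5))
E
```

```text
(no output)
```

View pics/sM.png

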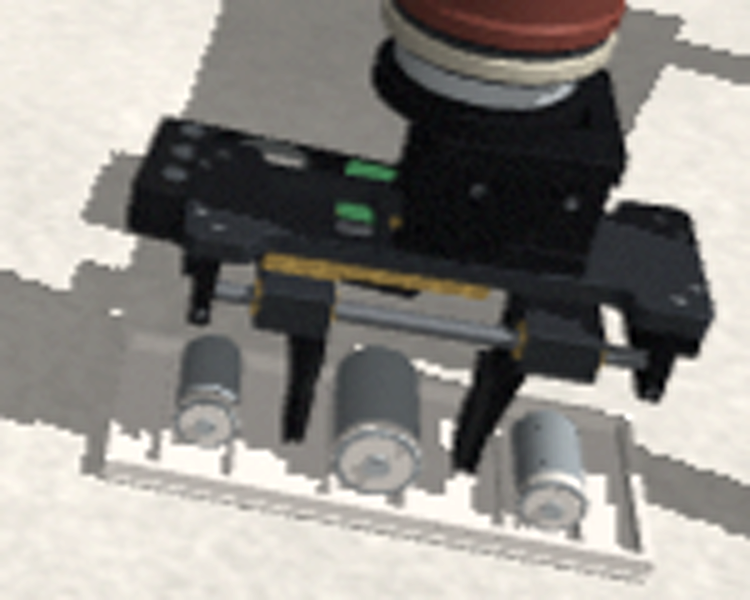

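The fingers straddle the middle cell and are clear of the two smaller ones. I'm closing.

>>> arm_command([
  [0,0,0,0,0,0,140],
  [0,0,0,0,0,0,200],
  [0,0,0,0,0,0,255],
  [0,0,0,0,0,0,255],
  [0,0,0,0,0,0,255],
], squeeze=15)

```text
t: 16.8
eef_pos: [0.4836, 0.2908, 0.0109]
ee_rot: [0.001, 0.744, -0.668, 0.001]
wrist_force: [0.6, -5.8, 3.0]
width: 0.0332
```

It has gripped at 33.2 mm. I'll firm the grip, lift, and carry it over the logger while turning the yaw to match.

>>> arm_command([
  [0,0,0,0,0,0,255],
  [0,0,0,0,0,20,255],
  [0,0,0,0,0,35,255],
  [0,0,0,0,0,40,255],
  [0,0,0,0,0,35,255],
  [0,0,0,0,0,0,255],
], squeeze=40)

```text
t: 17.4
eef_pos: [0.487, 0.2936, 0.1469]
ee_rot: [-0.005, 0.744, -0.668, 0.002]
wrist_force: [0.4, -0.1, -1.5]
width: 0.0328
```

>>> arm_command([
  [0,0,-0.025,14,-35.5,0,255],
  [0,0,-0.025,14,-35.5,0,255],
  [0,0,-0.025,14,-35.5,0,255],
  [0,0,-0.025,14,-35.5,0,255],
  [0,0,-0.025,14,-35.5,0,255],
  [0,0,-0.025,14,-35.5,0,255],
  [0,0,0,14,-36,0,255],
  [0,0,0,0,0,0,255],
])

```text
t: 18.2
eef_pos: [0.5821, 0.0385, 0.1395]
ee_rot: [-0.001, -0.69, 0.724, -0.0]
wrist_force: [-0.1, -0.3, -1.6]
width: 0.0332
```

>>> arm_command([
  [-0.0057,-0.131,0,0,0,0,255],
  [-0.0057,-0.131,0,0,0,0,255],
  [-0.0057,-0.131,0,0,0,0,255],
  [-0.0057,-0.131,0,0,0,0,255],
  [0,0,0,0,0,0,255],
  [0,0,0,0,0,0,255],
])

```text
t: 18.8
eef_pos: [0.5802, 0.0434, 0.1399]
ee_rot: [0.178, -0.668, 0.698, -0.186]
wrist_force: [1.2, 0.4, -1.2]
width: 0.0333
```

```bash
cat >> h.py <<'E'
def st():
    from scipy.spatial.transform import Rotation as Ro
    s=bot.get_state(); q=s["ee_rot"]; M=Ro.from_quat([q[1],q[2],q[3],q[0]]).as_matrix()
    z=M[:,2]; x=M[:,0]; yaw=np.radians(-2.5); u=np.array([np.cos(yaw),np.sin(yaw),0])
    d=s["eef_pos"]-np.array([.5675,.0427,0]); v=np.array([-u[1],u[0],0])
    th=np.arctan2(z@u,-z[2])
    print("rel x,y,z mm",(np.array([d@u,d@v,d[2]])*1e3).round(1),"theta",np.degrees(th).round(2),"jaw yaw",np.degrees(np.arctan2(x[1],x[0])).round(2),"xz",x[2].round(3),"F",s["wrist_force"].round(1),"w",s["width"],"t",s["t"])
    a=10.1; C=np.array([d@u,d[2]])*1e3+a*np.array([-np.sin(th),np.cos(th)]); F=C-30.75*np.array([np.cos(th),np.sin(th)])
    print("Cell centre rel x, z",C.round(1),"flat rel x,z",F.round(1),"(seated -30.75,26)")
E
python3 - <<'E'
from h import *
st()
b=optics.grab_frame("scene"); b=cv2.resize(b[80:270,250:430],None,fx=3.1,fy=3.1,interpolation=cv2.INTER_CUBIC)
cv2.imwrite("pics/sN.png",cv2.convertScaleAbs(b[:,:,::-1],alpha=1.5))
E
```

```text
rel x,y,z mm [ 12.7   1.3 139.9] theta 29.81 jaw yaw -92.46 xz -0.0 F [ 1.2  0.4 -1.2] w 0.03326855851045423 t 18.8
Cell centre rel x, z [  7.7 148.6] flat rel x,z [-19.  133.4] (seated -30.75,26)
```

View pics/sN.png

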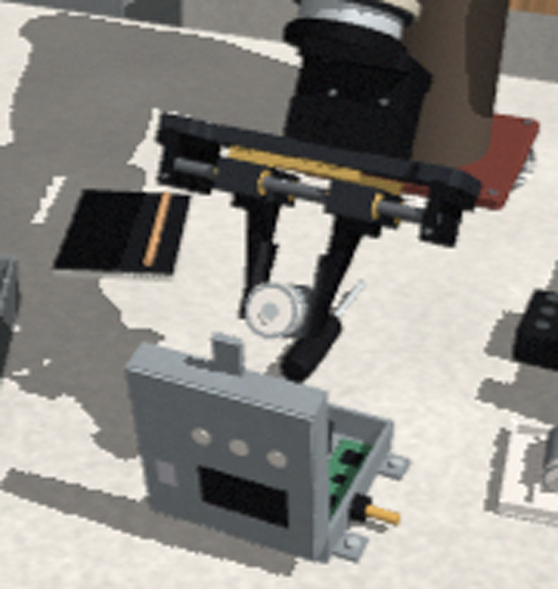

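The cell is held with its button end raised 30°. I'm lowering it towards the bay in steps.

>>> arm_command([
  [0,0,0,2.5,-1.4,-30,255],
  [0,0,0,0,0,-30,255],
  [0,0,0,0,0,-20,255],
  [0,0,0,0,0,0,255],
  [0,0,0,0,0,0,255],
])

```text
t: 19.35
eef_pos: [0.5859, 0.0413, 0.062]
ee_rot: [0.179, -0.668, 0.698, -0.187]
wrist_force: [0.8, -0.5, -1.1]
width: 0.0329
```

```bash
python3 - <<'E'
from h import *
st()
E
```

```text
rel x,y,z mm [18.5 -0.6 62. ] theta 30.08 jaw yaw -92.48 xz 0.0 F [ 0.8 -0.5 -1.1] w 0.03288418246805079 t 19.35
Cell centre rel x, z [13.4 70.7] flat rel x,z [-13.2  55.3] (seated -30.75,26)
```

>>> arm_command([
  [0,0,0,-2,0.6,-15,255],
  [0,0,0,0,0,-10,255],
  [0,0,0,0,0,-4,255],
  [0,0,0,0,0,0,255],
  [0,0,0,0,0,0,255],
])

```text
t: 19.85
eef_pos: [0.5825, 0.0421, 0.0325]
ee_rot: [0.18, -0.668, 0.697, -0.188]
wrist_force: [-0.3, -0.1, -1.0]
width: 0.0328
```

```bash
python3 - <<'E'
from h import *
st()
E
```

```text
rel x,y,z mm [15.   0.  32.5] theta 30.11 jaw yaw -92.48 xz 0.0 F [-0.3 -0.1 -1. ] w 0.03277684461359773 t 19.85
Cell centre rel x, z [10.  41.3] flat rel x,z [-16.6  25.8] (seated -30.75,26)
```

No contact yet. Next I'll push along the bay axis towards the spring, watching the force.

>>> arm_command([
  [0,0,0,-3,0.1,0,255],
  [0,0,0,-3,0.1,0,255],
  [0,0,0,0,0,0,255],
  [0,0,0,0,0,0,255],
])

```text
t: 20.25
eef_pos: [0.5765, 0.0423, 0.0325]
ee_rot: [0.18, -0.668, 0.697, -0.188]
wrist_force: [2.6, -0.2, -0.8]
width: 0.0328
```

```bash
python3 - <<'E'
from h import *
st()
E
```

```text
rel x,y,z mm [ 9.  -0.  32.5] theta 30.15 jaw yaw -92.48 xz 0.0 F [ 2.6 -0.2 -0.8] w 0.032782984208623765 t 20.25
Cell centre rel x, z [ 3.9 41.3] flat rel x,z [-22.7  25.8] (seated -30.75,26)
```

>>> arm_command([
  [0,0,0,-3,0.1,0,255],
  [0,0,0,0,0,0,255],
  [0,0,0,0,0,0,255],
])

```text
t: 20.55
eef_pos: [0.5737, 0.0423, 0.0325]
ee_rot: [0.18, -0.668, 0.697, -0.188]
wrist_force: [3.9, -0.1, -0.1]
width: 0.0329
```

```bash
python3 - <<'E'
from h import *
st()
E
```

```text
rel x,y,z mm [ 6.2 -0.1 32.5] theta 30.16 jaw yaw -92.49 xz 0.0 F [ 3.9 -0.1 -0.1] w 0.03292172865983291 t 20.55
Cell centre rel x, z [ 1.1 41.2] flat rel x,z [-25.5  25.8] (seated -30.75,26)
```

Contact force is growing as the spring rate predicts. I'll press further with the button end still raised.

>>> arm_command([
  [0,0,0,-2,0.1,0,255],
  [0,0,0,-2,0.1,0,255],
  [0,0,0,0,0,0,255],
  [0,0,0,0,0,0,255],
])

```text
t: 20.95
eef_pos: [0.5699, 0.0425, 0.0327]
ee_rot: [0.18, -0.668, 0.697, -0.188]
wrist_force: [6.3, 0.4, -0.8]
width: 0.0333
```

```bash
python3 - <<'E'
from h import *
st()
E
```

```text
rel x,y,z mm [ 2.4 -0.1 32.7] theta 30.2 jaw yaw -92.49 xz 0.0 F [ 6.3  0.4 -0.8] w 0.03326339745516988 t 20.95
Cell centre rel x, z [-2.6 41.4] flat rel x,z [-29.2  26. ] (seated -30.75,26)
```

>>> arm_command([
  [0.003,0.0697,0,-1.6,0.1,-2.2,255],
  [0,0,0,0,0,0,255],
  [0,0,0,0,0,0,255],
])

```text
t: 21.25
eef_pos: [0.5703, 0.0421, 0.0321]
ee_rot: [0.158, -0.673, 0.703, -0.165]
wrist_force: [6.0, -2.6, 6.4]
width: 0.0331
```

```bash
python3 - <<'E'
from h import *
st()
E
```

```text
rel x,y,z mm [ 2.8 -0.5 32.1] theta 26.4 jaw yaw -92.48 xz 0.001 F [ 6.  -2.6  6.4] w 0.033125672203949165 t 21.25
Cell centre rel x, z [-1.7 41.1] flat rel x,z [-29.2  27.5] (seated -30.75,26)
```

```bash
python3 - <<'E'
from h import *
st(); s=bot.get_state(); print(s["torque"],s["joint_pos"],s["dq"])
b=optics.grab_frame("scene"); b=cv2.resize(b[120:270,270:400],None,fx=4,fy=4,interpolation=cv2.INTER_CUBIC)
cv2.imwrite("pics/sO.png",cv2.convertScaleAbs(b[:,:,::-1],alpha=1.8))
b=optics.grab_frame("top"); b=cv2.resize(b[130:250,230:350],None,fx=4.5,fy=4.5,interpolation=cv2.INTER_CUBIC)
cv2.imwrite("pics/tO.png",cv2.convertScaleAbs(b[:,:,::-1],alpha=1.8))
st()
E
```

```text
rel x,y,z mm [ 2.8 -0.5 32.1] theta 26.4 jaw yaw -92.48 xz 0.001 F [ 6.  -2.6  6.4] w 0.033125672203949165 t 21.25
Cell centre rel x, z [-1.7 41.1] flat rel x,z [-29.2  27.5] (seated -30.75,26)
[-0.4684309  -0.79391261 -0.13166526] [-0.07127356  0.04567768  2.20032695  0.02747725  0.43514122  1.52034524] [-0.00094725 -0.00520766  0.00776419  0.00194515 -0.0091183  -0.00173767]
rel x,y,z mm [ 2.8 -0.5 32.1] theta 26.41 jaw yaw -92.48 xz 0.001 F [ 5.8 -3.3  5.6] w 0.03310657234786379 t 21.35
Cell centre rel x, z [-1.7 41.2] flat rel x,z [-29.3  27.5] (seated -30.75,26)
```

View pics/sO.png

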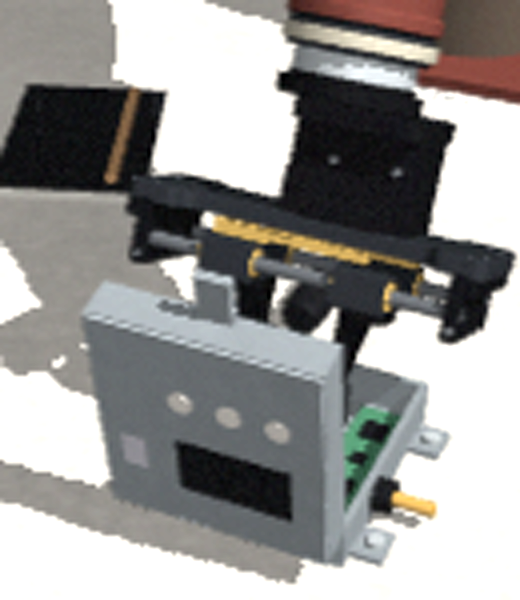

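View pics/tO.png

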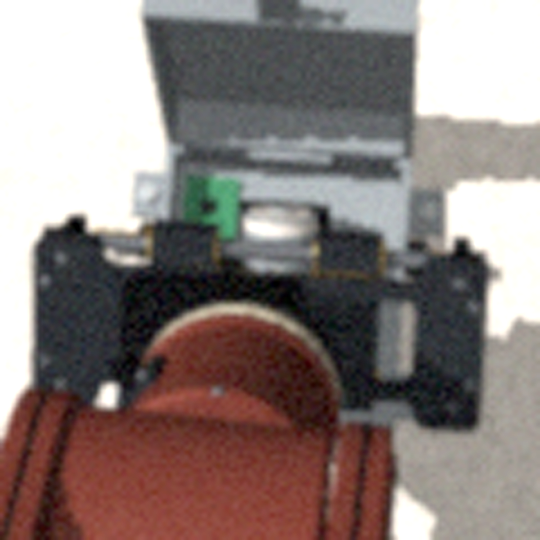

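The button end still clears the far wall. The side force of about -3 N suggests the +y cheek is touching, so I'll check the holder's centre line in the empty-bay picture.

```bash
python3 - <<'E'
from h import *
np.set_printoptions(precision=4,suppress=True,linewidth=170)
im=cv2.imread("pics/top2.png");g=cv2.cvtColor(im,cv2.COLOR_BGR2GRAY)
for v in(175,178,182,186,190,194,198,202,206,210,212): print(v,g[v,278:312])
a=cv2.resize(im[165:222,272:316],None,fx=12,fy=10.5,interpolation=cv2.INTER_CUBIC)
cv2.imwrite("pics/tP.png",cv2.convertScaleAbs(a,alpha=2.5))
E
```

```text
175 [ 62  86  85  83  74  52  35  36  38  36  39  47  47  59  60  56  60  65  67  69  71  68  77  80  88  99 112 113 114 113 115 116 113 113]
178 [ 83  86  86  84  72  44  17  15   7   9  13  18  27  33  34  34  39  38  24  17  13  11   4  11  30  70  89  95  94 102 112 114 116 116]
182 [85 87 84 81 71 50 16 11 16 16 16  9 24 23 28 24 27 20 17 21 31 24 19 21 20 51 68 70 69 69 68 69 73 93]
186 [ 44  70  87  80  83  66  34  18  23  16  12  15  22  24  20  21  21  28  25  24  23  27  22  21  32  57  82 105 113 106  97  95  95 108]
190 [ 75  79  86  78  61  47  23  26  26  12  18  24  22  25  24  26  21  23  26  27  25  24  17  19  42  65  95 111 110 112 115 116 116 115]
194 [ 86  82  84  77  56  28  26  15  14   7  19  24  27  26  21  26  22  24  17  23  24  23  25  26  44  70  93 112 117 115 115 119 116 120]
198 [ 83  89  84  70  48  23  24  17  11  14  19  25  29  25  21  23  20  22  22  22  23  13  26  29  60  96 115 115 114 117 114 115 118 115]
202 [ 86  88  80  71  54  28  31  21  20  37  54  60  72  79  89  73  49  23  24  25  26  20  16  44  66  96 113 120 115 116 116 119 118 116]
206 [ 86  81  66  43  26  22  17  23  57  78 101 125 130 109  84  64  36  19  17  21  20  19  24  51  71  96 114 114 117 129 154 172 171 167]
210 [ 84  73  52  19  25  19  25  19  35  35  42  42  32  41  32  34  33  27  24  23  20  22  21  52  68  71  72  73  76  95 148 178 184 179]
212 [ 79  78  80  76  50  38  34  32  28  25  20  18  13  18  15  16  19  20  20  21  23  19  29  54  69  73  68  71  71  96 148 180 181 173]
```

View pics/tP.png

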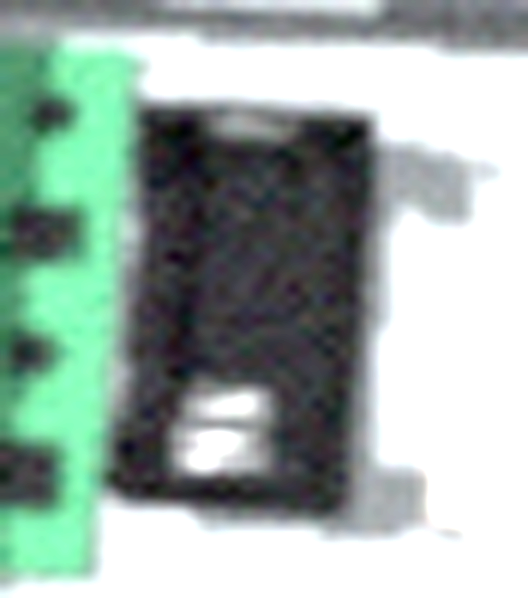

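```bash
python3 - <<'E'
from h import *
yaw=np.radians(-2.5); u=np.array([np.cos(yaw),np.sin(yaw)]); v=np.array([-u[1],u[0]])
b=np.array([.5675,.0427])
for nm,p,z in[("spent centre",(291.75,189),.026),("backwall L",(283.3,178),.032),("backwall R",(302.4,178),.032),("front L",(280.6,210),.032),("front R",(300.9,210),.032),("disc",(290.7,202),.032),("coil",(289.9,206),.030),("contact",(292.9,178),.028)]:
    X=onz("top",*p,z)[:2]-b; print(nm,(X@u*1e3).round(1),(X@v*1e3).round(1))
E
```

```text
spent centre 3.3 0.9
backwall L 24.5 20.0
backwall R 27.1 -20.1
front L -43.7 20.5
front R -41.0 -21.7
disc -25.5 0.7
coil -33.8 1.9
contact 26.6 0.1
```

In the camera frame the holder's centre line lies about 1 to 1.5 mm further to -y than my grasp line, so the spent cell was leaning on the +y cheek. I'll ease up, shift -1.2 mm in y, and retry.

>>> arm_command([
  [0,0,0,0,-1.2,2.2,255],
  [0,0,0,0,0,0,255],
  [0,0,0,0,0,0,255],
])

```text
t: 21.65
eef_pos: [0.569, 0.0413, 0.0333]
ee_rot: [0.157, -0.674, 0.703, -0.164]
wrist_force: [6.7, -0.4, 1.3]
width: 0.0332
```

```bash
python3 - <<'E'
from h import *
st()
E
```

```text
rel x,y,z mm [ 1.5 -1.4 33.3] theta 26.28 jaw yaw -92.49 xz 0.0 F [ 6.7 -0.4  1.3] w 0.033217387238759395 t 21.65
Cell centre rel x, z [-2.9 42.3] flat rel x,z [-30.5  28.7] (seated -30.75,26)
```

>>> arm_command([
  [0,0,0,0,0,-1.5,255],
  [0,0,0,0,0,0,255],
  [0,0,0,0,0,0,255],
])

```text
t: 21.95
eef_pos: [0.5699, 0.0412, 0.0327]
ee_rot: [0.158, -0.673, 0.703, -0.165]
wrist_force: [4.7, -1.4, 4.6]
width: 0.033
```

```bash
python3 - <<'E'
from h import *
st()
E
```

```text
rel x,y,z mm [ 2.5 -1.4 32.7] theta 26.39 jaw yaw -92.49 xz 0.0 F [ 4.7 -1.4  4.6] w 0.03303053541375705 t 21.95
Cell centre rel x, z [-2.  41.7] flat rel x,z [-29.5  28. ] (seated -30.75,26)
```

```bash
python3 - <<'E'
from h import *
yaw=np.radians(-2.5); u=np.array([np.cos(yaw),np.sin(yaw)])
b=np.array([.5675,.0427])
def W(x,z): return np.r_[b+u*x/1e3, z/1e3]
# at tO: C est (-1.7,41.1)
for th in(15,20,26.4,32,38):
    t=np.radians(th); c,s=np.cos(t),np.sin(t); C=np.array([-1.7,41.1])
    tip=C+30.75*np.array([c,s]); e=C+28.25*np.array([c,s]); top=e+17*np.array([-s,c]); bot=e-17*np.array([-s,c]); fl=C-30.75*np.array([c,s])-17*np.array([-s,c])
    print(th,"tip",proj("top",W(*tip)).round(1),"rimtop",proj("top",W(*top)).round(1),"rimbot",proj("top",W(*bot)).round(1),"flat low z",fl.round(1),"rimbot xz",bot.round(1))
im=cv2.imread("pics/tO.png"); a=im[150:260,200:380]; cv2.imwrite("pics/tQ.png",cv2.resize(cv2.convertScaleAbs(a,alpha=.8),None,fx=4,fy=4))
E
```

```text
15 tip [292.5 175.2] rimtop [291.8 176.8] rimbot [293. 176.] flat low z [-27.   16.7] rimbot xz [30. 32.]
20 tip [292.4 175.3] rimtop [291.7 177.7] rimbot [292.9 175.4] flat low z [-24.8  14.6] rimbot xz [30.7 34.8]
26.4 tip [292.2 175.7] rimtop [291.5 178.9] rimbot [292.8 174.8] flat low z [-21.7  12.2] rimbot xz [31.2 38.4]
32 tip [292.1 176.1] rimtop [291.4 180.1] rimbot [292.8 174.5] flat low z [-18.8  10.4] rimbot xz [31.3 41.7]
38 tip [292.  176.7] rimtop [291.2 181.5] rimbot [292.7 174.2] flat low z [-15.5   8.8] rimbot xz [31.  45.1]
```

View pics/tQ.png

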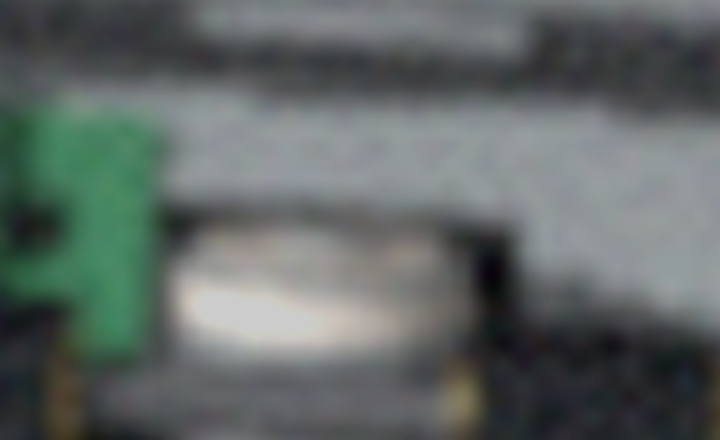

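The tilt and height match the image. The vertical force fits the tilted face pressing and rubbing on the spring disc, with the arm giving slightly, so nothing is jammed. I'll carry on lowering in steps while pressing.

>>> arm_command([
  [0,0.035,0,-1.5,0.1,-2,255],
  [0.003,0.04,0,-2,0.1,-2.5,255],
  [0,0,0,0,0,0,255],
  [0,0,0,0,0,0,255],
])

```text
t: 22.35
eef_pos: [0.5681, 0.0414, 0.0293]
ee_rot: [0.133, -0.679, 0.709, -0.14]
wrist_force: [6.8, 0.7, 7.5]
width: 0.0332
```

```bash
python3 - <<'E'
from h import *
st()
E
```

```text
rel x,y,z mm [ 0.6 -1.2 29.3] theta 22.26 jaw yaw -92.49 xz 0.0 F [6.8 0.7 7.5] w 0.03319843599033238 t 22.35
Cell centre rel x, z [-3.2 38.6] flat rel x,z [-31.7  27. ] (seated -30.75,26)
```

>>> arm_command([
  [0,0,0,-1.5,0.1,0,255],
  [0,0,0,-1,0,0,255],
  [0,0,0,0,0,0,255],
  [0,0,0,0,0,0,255],
])

```text
t: 22.75
eef_pos: [0.5658, 0.0415, 0.0296]
ee_rot: [0.134, -0.679, 0.709, -0.14]
wrist_force: [8.5, 0.3, 7.2]
width: 0.0331
```

```bash
python3 - <<'E'
from h import *
st()
E
```

```text
rel x,y,z mm [-1.6 -1.2 29.6] theta 22.32 jaw yaw -92.49 xz 0.0 F [8.5 0.3 7.2] w 0.03312115963658704 t 22.75
Cell centre rel x, z [-5.4 38.9] flat rel x,z [-33.9  27.2] (seated -30.75,26)
```

>>> arm_command([
  [0.003,0.0697,0,0,0,-3,255],
  [0,0,0,0,0,0,255],
  [0,0,0,0,0,0,255],
])

```text
t: 23.05
eef_pos: [0.5658, 0.041, 0.0261]
ee_rot: [0.109, -0.683, 0.713, -0.115]
wrist_force: [8.0, -2.6, 6.0]
width: 0.0329
```

```bash
python3 - <<'E'
from h import *
st()
E
```

```text
rel x,y,z mm [-1.6 -1.8 26.1] theta 18.27 jaw yaw -92.47 xz 0.001 F [ 8.  -2.6  6. ] w 0.03293681651751195 t 23.05
Cell centre rel x, z [-4.8 35.6] flat rel x,z [-34.  26.] (seated -30.75,26)
```

The lower corner has passed inside the far wall. I'm lowering on.

>>> arm_command([
  [0.003,0.0697,0,0,0.3,-2.4,255],
  [0.003,0.0697,0,0,0,-2.3,255],
  [0,0,0,0,0,0,255],
  [0,0,0,0,0,0,255],
])

```text
t: 23.45
eef_pos: [0.566, 0.0415, 0.0208]
ee_rot: [0.062, -0.689, 0.719, -0.065]
wrist_force: [9.3, -2.1, 3.1]
width: 0.0333
```

```bash
python3 - <<'E'
from h import *
st()
E
```

```text
rel x,y,z mm [-1.4 -1.3 20.8] theta 10.28 jaw yaw -92.48 xz 0.001 F [ 9.3 -2.1  3.1] w 0.033325411640191364 t 23.45
Cell centre rel x, z [-3.2 30.7] flat rel x,z [-33.5  25.2] (seated -30.75,26)
```

>>> arm_command([
  [0.004,0.087,0,0.5,0,-2,255],
  [0,0,0,0,0,0,255],
  [0,0,0,0,0,0,255],
])

```text
t: 23.75
eef_pos: [0.5656, 0.0416, 0.0179]
ee_rot: [0.031, -0.691, 0.721, -0.033]
wrist_force: [9.3, -0.9, 2.5]
width: 0.033
```

```bash
python3 - <<'E'
from h import *
st()
E
```

```text
rel x,y,z mm [-1.8 -1.2 17.9] theta 5.18 jaw yaw -92.48 xz 0.001 F [ 9.3 -0.9  2.5] w 0.03301965666553365 t 23.75
Cell centre rel x, z [-2.7 28. ] flat rel x,z [-33.4  25.2] (seated -30.75,26)
```

>>> arm_command([
  [0.004,0.09,0,0.5,0,-2,255],
  [0,0,0,0,0,0,255],
  [0,0,0,0,0,0,255],
])

```text
t: 24.05
eef_pos: [0.5653, 0.0417, 0.0159]
ee_rot: [-0.001, -0.692, 0.722, 0.0]
wrist_force: [5.3, -2.0, 6.2]
width: 0.033
```

```bash
python3 - <<'E'
from h import *
st()
E
```

```text
rel x,y,z mm [-2.2 -1.1 15.9] theta -0.09 jaw yaw -92.47 xz 0.0 F [ 5.3 -2.   6.2] w 0.03302714174319593 t 24.05
Cell centre rel x, z [-2.1 26. ] flat rel x,z [-32.9  26. ] (seated -30.75,26)
```

The cell lies level at the seated height with floor contact. I'll let it forward onto the contact, then open.

>>> arm_command([
  [0,0,0,1,0,0,255],
  [0,0,0,1,0,0,255],
  [0,0,0,0,0,0,255],
])

```text
t: 24.35
eef_pos: [0.5654, 0.0417, 0.0159]
ee_rot: [-0.002, -0.692, 0.722, 0.001]
wrist_force: [-0.2, -1.4, 11.4]
width: 0.0329
```

```bash
python3 - <<'E'
from h import *
st()
E
```

```text
rel x,y,z mm [-2.  -1.1 15.9] theta -0.27 jaw yaw -92.46 xz 0.001 F [-0.2 -1.4 11.4] w 0.032935344703913495 t 24.35
Cell centre rel x, z [-2. 26.] flat rel x,z [-32.7  26.1] (seated -30.75,26)
```

It's firm against the contact: x no longer yields and the net force in x is zero. I'm releasing.

>>> arm_command([
  [0,0,0,0,0,1,255],
  [0,0,0,0,0,0,150],
  [0,0,0,0,0,0,110],
  [0,0,0,0,0,0,90],
  [0,0,0,0,0,20,90],
  [0,0,0,0,0,40,90],
  [0,0,0,0,0,40,90],
  [0,0,0,0,-45,40,90],
])

```text
t: 25.15
eef_pos: [0.5637, 0.0077, 0.1496]
ee_rot: [-0.002, -0.693, 0.721, 0.003]
wrist_force: [0.1, -0.5, 0.1]
width: 0.0561
```

>>> arm_command([
  [0,0,0,-10,-45,20,165],
  [0,0,0,-10,-45,0,165],
  [0,0,0,-10,-45,0,165],
  [0,0,0,0,-45,0,165],
  [0,0,0,0,0,0,165],
])

```text
t: 25.65
eef_pos: [0.5331, -0.1797, 0.1678]
ee_rot: [-0.003, -0.69, 0.724, 0.002]
wrist_force: [-0.1, 1.1, -0.3]
width: 0.032
```

```bash
python3 - <<'E'
from h import *
print(bot.get_state()["eef_pos"])
im=optics.grab_frame("top"); cv2.imwrite("pics/top3.png",im[:,:,::-1]);a=cv2.resize(im[140:250,240:345],None,fx=5.4,fy=5.4,interpolation=cv2.INTER_CUBIC)
cv2.imwrite("pics/tR.png",cv2.convertScaleAbs(a[:,:,::-1],alpha=1.8))
b=optics.grab_frame("scene"); cv2.imwrite("pics/scene3.png",b[:,:,::-1])
E
```

```text
[ 0.5331128  -0.17973707  0.16775191]
```

View pics/tR.png

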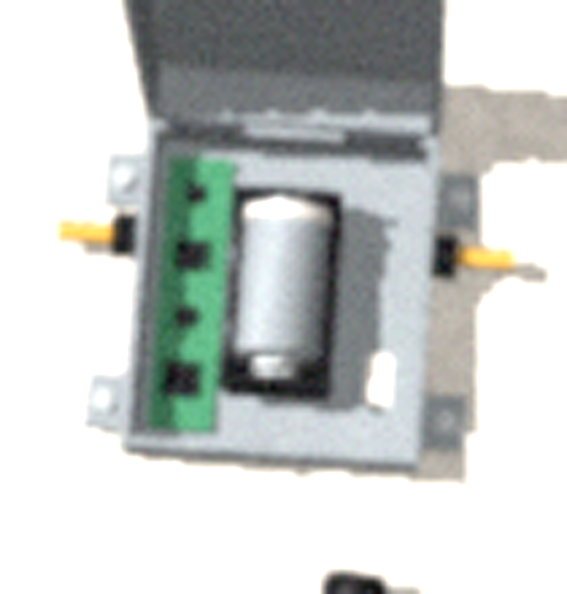

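View pics/scene3.png

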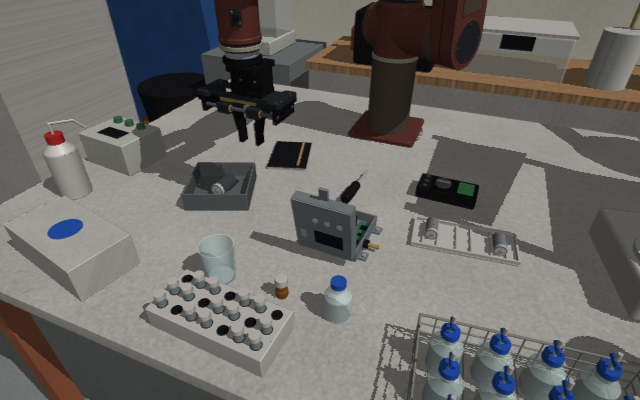

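The fresh cell sits just as the spent one did, with band and button at +x and the spring pressed at crop (272,365). The tub holds the spent cell, and the tray has its two small cells undisturbed. I'll check numerically and then return to the tab to shut the lid.

```bash
python3 - <<'E'
import cv2,numpy as np
a=cv2.imread("pics/top1.png",0).astype(int);b=cv2.imread("pics/top3.png",0).astype(int)
for v in(183,192,201): print(v,a[v,280:304],b[v,280:304],sep="\n")
print(a[170:212,292],b[170:212,292],sep="\n")
E
```

```text
183
[ 88  84  76  56  64 103 119 128 134 138 134 130 125 116 110 102  92  82
  70  61  41  15  23  50]
[ 87  84  71  55  53  92 114 126 126 131 130 130 127 119 110 102  94  82
  72  59  45  22  19  51]
192
[ 88  76  63  60  97 118 130 137 138 137 132 123 118 109 102  93  82  72
  64  43  32  26  51  70]
[ 86  79  58  51  84 112 125 131 135 135 131 123 116 110 103  92  85  72
  64  54  37  20  51  65]
201
[ 82  79  70  89 119 129 140 138 136 129 125 115 109 101  91  80  70  60
  52  33  11  39  65  75]
[ 83  75  65  72 104 121 133 135 132 127 123 120 109 103  93  85  72  62
  56  39  23  34  60  72]
[117 117 121 120  95  67 113 166 188 168 138 129 127 125 125 124 122 122
 118 118 117 116 118 113 115 117 114 114 109 111 108 109 110 106  92  83
 100  88  98  93  41  20]
[113 116 117 114  93  68 114 167 190 167 138 130 127 127 127 123 124 120
 118 117 116 119 116 114 116 117 111 111 113 109 110 109 109 110  96  83
  97  87  95  88  40  20]
```

>>> arm_command([
  [0,0,0,10,36,14,165],
  [0,0,0,20,36,14,165],
  [0,0,0,22,36,14,165],
  [0,0,0,22,36,14,165],
  [0,0,0,22,36,11,165],
  [0,0,0,25,38,0,165],
  [0,0,0,0,0,0,165],
  [0,0,0,0,0,0,165],
], squeeze=12)

```text
t: 26.55
eef_pos: [0.6545, 0.0459, 0.2339]
ee_rot: [-0.003, -0.693, 0.721, 0.003]
wrist_force: [-1.0, -0.1, 0.4]
width: 0.0308
```

The seating profile matches the spent cell's to the pixel. I'm aligning on the tab.

>>> arm_command([
  [0,0,0,0,-7,0,165],
  [0,0,0,0,0,0,165],
  [0,0,0,0,0,0,165],
])

```text
t: 26.85
eef_pos: [0.6549, 0.0347, 0.2352]
ee_rot: [-0.002, -0.691, 0.723, 0.002]
wrist_force: [0.7, -0.0, 0.3]
width: 0.0307
```

>>> arm_command([
  [0,0,0,-0.5,3.5,-25,165],
  [0,0,0,0,0,-25,165],
  [0,0,0,0,0,-22,165],
  [0,0,0,0,0,0,165],
  [0,0,0,0,0,0,165],
])

```text
t: 27.35
eef_pos: [0.6546, 0.0389, 0.1634]
ee_rot: [-0.003, -0.691, 0.722, 0.003]
wrist_force: [-0.3, -0.8, 0.1]
width: 0.0309
```

```bash
python3 - <<'E'
from h import *
b=optics.grab_frame("scene"); b=cv2.resize(b[120:270,260:420],None,fx=4,fy=4,interpolation=cv2.INTER_CUBIC)
cv2.imwrite("pics/sS.png",cv2.convertScaleAbs(b[:,:,::-1],alpha=1.6))
E
```

```text
(no output)
```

View pics/sS.png

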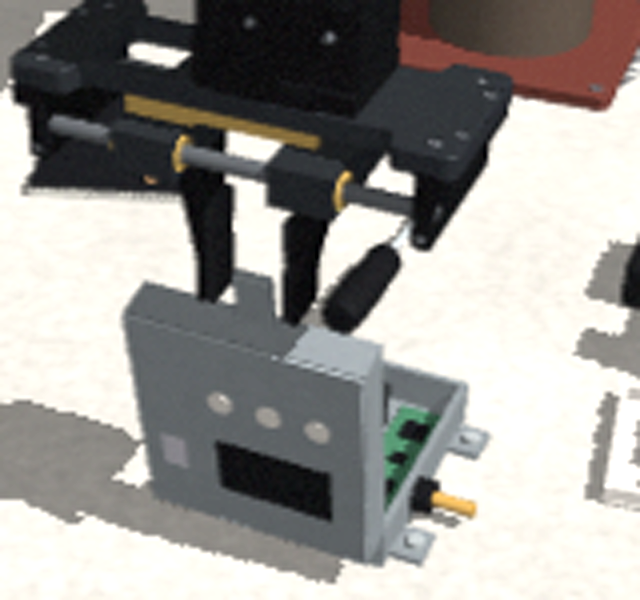

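The tab is centred between the fingers. I'll close and bring the lid down the reverse arc.

>>> arm_command([
  [0,0,0,0,0,0,255],
  [0,0,0,0,0,0,255],
  [0,0,0,0,0,0,255],
  [0,0,0,-20.5,0.9,2.7,255],
  [0,0,0,-20.7,0.9,-0.2,255],
  [0,0,0,-20.5,0.9,-3.1,255],
  [0,0,0,0,0,0,255],
])

```text
t: 28.1
eef_pos: [0.5918, 0.0412, 0.164]
ee_rot: [-0.003, -0.692, 0.722, 0.002]
wrist_force: [-1.4, -4.8, 3.5]
width: 0.0175
```

>>> arm_command([
  [0,0,0,-19.8,0.9,-5.9,255],
  [0,0,0,-18.8,0.8,-8.6,255],
  [0,0,0,-17.4,0.8,-11.2,255],
  [0,0,0,0,0,0,255],
])

```text
t: 28.5
eef_pos: [0.5342, 0.0439, 0.136]
ee_rot: [-0.004, -0.692, 0.722, 0.003]
wrist_force: [-3.6, -4.6, 4.9]
width: 0.0181
```

>>> arm_command([
  [0,0,0,-15.7,0.7,-13.5,255],
  [0,0,0,-13.6,0.6,-15.6,255],
  [0,0,0,-11.3,0.5,-17.3,255],
  [0,0,0,0,0,0,255],
])

```text
t: 28.9
eef_pos: [0.4949, 0.0458, 0.0886]
ee_rot: [-0.003, -0.692, 0.722, 0.003]
wrist_force: [-0.0, -4.5, -0.7]
width: 0.0175
```

```bash
python3 - <<'E'
from h import *
b=optics.grab_frame("scene"); b=cv2.resize(b[120:270,260:420],None,fx=4,fy=4,interpolation=cv2.INTER_CUBIC)
cv2.imwrite("pics/sT.png",cv2.convertScaleAbs(b[:,:,::-1],alpha=1.6))
E
```

```text
(no output)
```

View pics/sT.png

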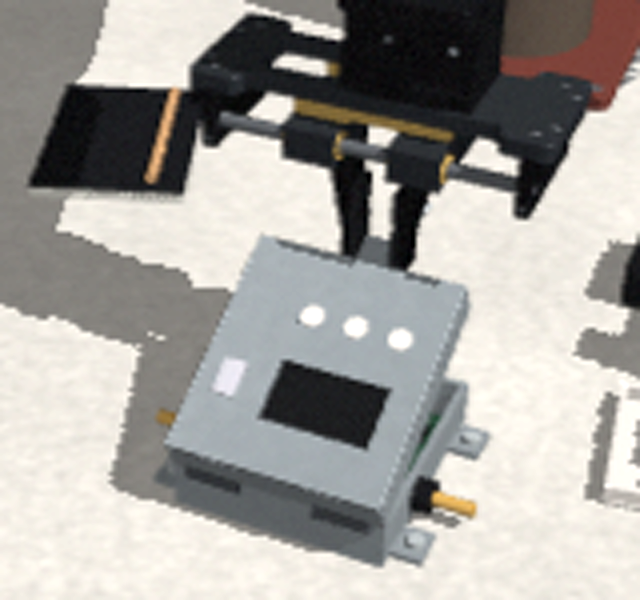

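The lid is coming down with the tab still held; it's about 20–25° open. I'm continuing to shut it.

>>> arm_command([
  [0,0,0,-8.8,0.4,-18.7,255],
  [0,0,0,-6.1,0.3,-19.8,255],
  [0,0,0,-2,0.2,-12,255],
  [0,0,0,0,0,0,255],
  [0,0,0,0,0,0,255],
])

```text
t: 29.45
eef_pos: [0.4798, 0.0466, 0.04]
ee_rot: [-0.003, -0.692, 0.722, 0.002]
wrist_force: [-0.6, -6.0, -1.1]
width: 0.0176
```

>>> arm_command([
  [0,0,0,-0.5,0,-8,255],
  [0,0,0,0,0,-4,255],
  [0,0,0,0,0,0,255],
  [0,0,0,0,0,0,255],
])

```text
t: 29.85
eef_pos: [0.4788, 0.0467, 0.0279]
ee_rot: [-0.003, -0.692, 0.722, 0.003]
wrist_force: [-1.7, -5.8, -0.7]
width: 0.018
```

>>> arm_command([
  [0,0,0,0,0,-4,255],
  [0,0,0,0,0,0,255],
  [0,0,0,0,0,0,255],
])

```text
t: 30.15
eef_pos: [0.4786, 0.0467, 0.0239]
ee_rot: [-0.003, -0.692, 0.722, 0.003]
wrist_force: [-3.1, -5.9, -0.2]
width: 0.0178
```

>>> arm_command([
  [0,0,0,0.5,0,-3,255],
  [0,0,0,0,0,0,255],
  [0,0,0,0,0,0,255],
])

```text
t: 30.45
eef_pos: [0.4792, 0.0466, 0.0216]
ee_rot: [-0.004, -0.692, 0.722, 0.003]
wrist_force: [-5.7, -5.5, 6.1]
width: 0.0178
```

The force is rising as the lid meets the rim. I'll press a little more.

>>> arm_command([
  [0,0,0,0.5,0,-2,255],
  [0,0,0,0,0,0,255],
  [0,0,0,0,0,0,255],
])

```text
t: 30.75
eef_pos: [0.4801, 0.0466, 0.0204]
ee_rot: [-0.003, -0.692, 0.722, 0.003]
wrist_force: [-6.8, -5.7, 11.4]
width: 0.0177
```

Releasing the tab, then a gentle confirming press on the lid's top near the front edge with closed fingers.

>>> arm_command([
  [0,0,0,0,0,2,170],
  [0,0,0,0,0,0,165],
  [0,0,0,0,0,0,165],
  [0,0,0,0,0,30,165],
  [0,0,0,0,0,35,165],
  [0,0,0,15,0,0,255],
  [0,0,0,20,0,0,255],
  [0,0,0,0,0,0,255],
])

```text
t: 31.55
eef_pos: [0.5174, 0.0475, 0.0869]
ee_rot: [-0.001, -0.692, 0.722, 0.001]
wrist_force: [-0.0, -0.2, -1.1]
width: 0.0144
```

>>> arm_command([
  [0,0,0,0,0,-20,255],
  [0,0,0,0,0,0,255],
  [0,0,0,0,0,0,255],
])

```text
t: 31.85
eef_pos: [0.5137, 0.0476, 0.0652]
ee_rot: [-0.003, -0.692, 0.722, 0.003]
wrist_force: [0.2, -1.4, 0.3]
width: 0.0011
```

>>> arm_command([
  [0,0,0,0,0,-12,255],
  [0,0,0,0,0,-3,255],
  [0,0,0,0,0,0,255],
  [0,0,0,0,0,0,255],
])

```text
t: 32.25
eef_pos: [0.515, 0.0474, 0.0509]
ee_rot: [-0.002, -0.692, 0.722, 0.002]
wrist_force: [-0.3, -0.4, 0.8]
width: 0.0006
```

>>> arm_command([
  [0,0,0,0,0,-2,255],
  [0,0,0,0,0,0,255],
  [0,0,0,0,0,0,255],
])

```text
t: 32.55
eef_pos: [0.5153, 0.0474, 0.0502]
ee_rot: [-0.002, -0.692, 0.722, 0.002]
wrist_force: [-4.8, -0.7, 11.0]
width: 0.0005
```

The lid top stops the fingers at z = 50.2 mm, which is the shut height, at 11 N. One more slight push, then I'll retreat and look.

>>> arm_command([
  [0,0,0,0,0,-1.5,255],
  [0,0,0,0,0,0,255],
  [0,0,0,0,0,0,255],
])

```text
t: 32.85
eef_pos: [0.5154, 0.0474, 0.05]
ee_rot: [-0.002, -0.692, 0.722, 0.002]
wrist_force: [-9.9, -0.2, 21.3]
width: 0.0005
```

>>> arm_command([
  [0,0,0,0,0,10,255],
  [0,0,0,0,0,40,255],
  [0,0,0,0,0,45,200],
  [0,0,0,-5,-45,30,150],
  [0,0,0,-5,-45,0,100],
  [0,0,0,-5,-45,0,80],
  [0,0,0,0,-45,0,80],
  [0,0,0,0,-30,0,80],
])

```text
t: 33.65
eef_pos: [0.5002, -0.1619, 0.1705]
ee_rot: [-0.002, -0.691, 0.723, 0.002]
wrist_force: [-0.0, 0.6, -0.3]
width: 0.0409
```

```bash
python3 - <<'E'
from h import *
b=optics.grab_frame("scene"); cv2.imwrite("pics/scene4.png",cv2.convertScaleAbs(b[:,:,::-1],alpha=1.4))
im=optics.grab_frame("top"); cv2.imwrite("pics/top4.png",im[:,:,::-1])
c=cv2.resize(b[170:275,290:530],None,fx=3.3,fy=3.3,interpolation=cv2.INTER_CUBIC); cv2.imwrite("pics/sU.png",cv2.convertScaleAbs(c[:,:,::-1],alpha=1.5))
E
```

```text
(no output)
```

View pics/scene4.png

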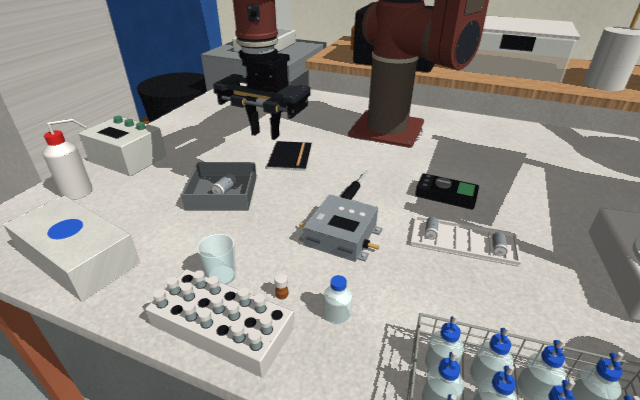

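View pics/top4.png

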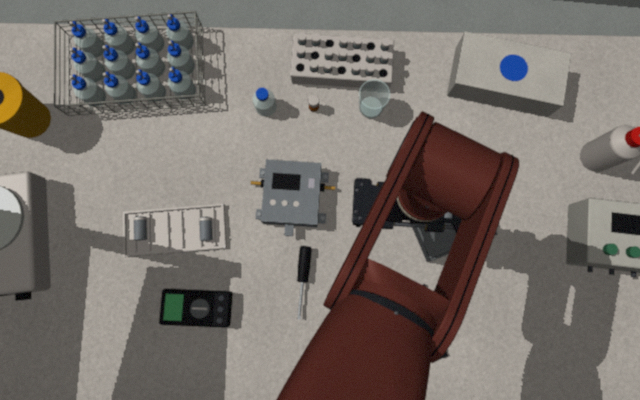

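View pics/sU.png

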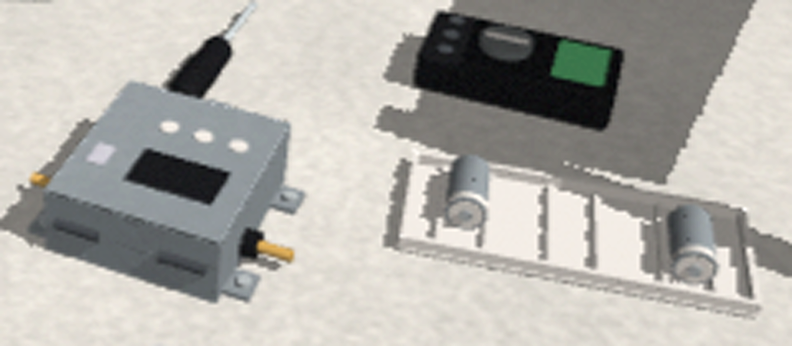

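The lid is shut: its front corner in the scene crop dropped from (131,68) to (131,82), and there's no gap. The spent cell lies in the tub at (222,185), and the small cells, driver, meter, bottle, beaker and vial haven't moved. The robot is clear of everything, so I'm handing in.

```bash
python3 -c "
from workcell import bot
print(bot.job_done())"
```

```text
the job is handed in; nothing more can be done
None
```

The job is finished and handed in at about 34 s on the robot's clock, well under the 72 s limit.

**What I did:**
1. I opened the lid by its tab and took out the spent cell. I set it down on the tub floor before letting go.
2. I took the middle cell from the tray and pressed its flat end against the spring with the button end raised 30°, to about 8.5 N. I then lowered the button end until the cell lay level.
3. I shut the lid by its tab and pressed on its top near the front edge.

**Last checks:**
- **Fresh cell:** it matched the spent cell's position along the bay in the top view almost exactly. Sideways it sat a fraction of a pixel nearer the bay's centre line.
- **Lid:** the top stopped the fingers at 50.0 mm, the shut height, under 21 N. The final picture shows no gap.
- **Everything else:** the spent cell lies in the tub, and the small cells, driver, meter, serum bottle, beaker and vial are where they were, judged by eye.

**Disagreements:**
- **Bay centre line:** my first estimate was about 1.2 mm off because the spent cell had been leaning on one side of the holder. I corrected it partway through the insertion.
- **Cell position in the jaws:** the spring force put the cell about 2 mm from where I had estimated it along the bay. I allowed for this by going on the force, and the final position agreed with that.

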